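# Level, load and index the sample carousel

### The arm

A 6-joint arm with a two-finger parallel gripper is mounted at the origin on the work surface. World frame = base frame: x ahead of the robot, y to its left, z up, the work surface at z = 0. Lengths are in m, angles in rad, forces in N, time in s.
With the tool pointing down it reaches from about 0.3 to 0.775 m from the base axis. Payload 14.6 kg.
Tool frame: the origin (TCP) lies on the centre line of the jaws, within the pads' length; the fingertips stand 25 mm ahead of it and the grasp point (between the pads) lies 6 mm ahead of it (ctrl.tip_reach is the distance from the TCP to the fingertips, in m); z points along the fingers, y is the line along which they close (so a half turn about z gives the same grasp; the last joint's range is limited). The gripper opens to 94 mm and grips with 3 to 60 N. Pads are 16 mm wide; open, the fingers measure 119 mm over their backs; the gripper's body (75 mm by 177 mm) begins 78 mm behind the grasp point.
Start: joints at [1.265, 0.3, 1.521, -0, 1.321, -0.067], TCP at [0.13, 0.534, 0.23] pointing down, gripper open.
Joint ranges: [-3.03, 3.03], [-0.79, 2.21], [0.23, 2.52], [-1.04, 4.18], [0, 3.07], [-2.55, 2.55]. Speed limits (rad/s): [2.22, 2.22, 2.57, 3.14, 3.14, 3.14].

### API

Orientations are given as [roll, pitch, yaw] about the fixed x, y, z axes, in that order (R = Rz(yaw) Ry(pitch) Rx(roll)).
In Python, from station import ctrl gives the robot as it stands. The module is installed in compiled form; this text tells all that it offers.
- The arm moves only by the tool apply_moves, never from a script. Its argument "deltas" is a list of rows, each a list of 7 numbers: the closure in counts, from 0 (fully open) to 255 (shut), then the shift along the world's x, y, z in cm, then the turn, a rotation vector about the world's x, y, z in rad. In form: [[jaw, tx, ty, tz, ax, ay, az], ...]. A call has 1 to 10 rows; each row shifts and turns the commanded pose from where the row before left it; what a row does not reach is not made up. A row lasts 1/10 s, in which the tool goes at most 50 mm and 8.59 degrees, less where a joint would pass 70% of its speed; a pose out of reach is approached as far as the arm can. A call with a gripper value outside its range is refused whole. The fingers move at their own pace and stop on an object; "grip_force" is the grip in N (left out, the last holds). Time passes only in rows, so rows that do not move let the fingers close. It gives the time, the measured TCP pose, the force, the opening and the grip force at its end, in the units of the state.
- ctrl.get_obs(): the state, without advancing time (a new reading comes with each control period).
- ctrl.camera(name): name is "side" or "top" or "wrist"; returns a dict with "img" (384x512x3 uint8, red, green, blue), "K" (3x3 intrinsics, pixels), "k1" (the pictures are not rectified: a ray, as slopes to the right and down, at radius r is drawn at 1 + k1 r^2 times it, then the intrinsics apply), "pose" (4x4, takes a point from camera to world coordinates); the wrist camera has in their place "hand_eye" (4x4, takes a point from camera to tool coordinates, whose origin is the TCP and whose axes are the flange's). Camera axes: x right, y up, looking along -z (the intrinsics and any distortion apply to the point x, -y, -z); pixel columns grow to the right and rows downward; lengths in m; the calibration is good to about 2 mm. A picture is of the moment at which its call begins: read the wrist's pose just before it. There is no depth.
- ctrl.hand_in(): hands the job in; it is judged then, once.
The state is a dict: "time_s": time; "qpos": joint angles; "joint_vel": joint speeds; "tau": joint torques, N m; "ee_pos": TCP position; "eef_rot": TCP orientation; "force": force on the tool from outside, world axes, zero at the start; "moment": the same for the moment, N m; "grip_width": finger opening in m; "grip_force": force on a finger pad.
Only numpy, scipy, OpenCV 4.12 (cv2) and the standard library are available. Lean on these libraries where they do the work, as an engineer would, in place of code of your own. Each camera call takes 0.05 s, during which the arm holds its last target. There are 200 camera calls.

### The job

The carousel cabinet leans to the right because its foot there is too short: with the pry bar over the yellow fulcrum, lever its right edge up (the red keeper will hold the handle end down), slip the green shim under the black foot, then free the bar, let the cabinet down onto the shim so that it stands level, and lay the bar back on its blue mat. Stand all the sample jars that are there upright on the carousel, and leave the carousel turned so that the red arrow points straight at its blue peg. Do not disturb the tube rack, the cup or the computer mouse.

Things in the scene. Friction and masses are not known exactly. Their poses are not given: they have to be found in the camera images.
- stand: fixed steel stand that carries cabinet, fulcrum and keeper; origin on the bench under the middle of the cabinet; x away from the robot, y left, from fulcrum to cabinet, z up; yaw up to 0.12 rad. In mm here: level cabinet x -130..130, y -120..120; the bar's line is x = -60, along y, crossing the cabinet edge at y -120, the fulcrum at -165, the keeper at -308; foot at x 70
- fulcrum (a point): top of the fulcrum: a round steel ridge (20 mm diameter, 90 mm long, along the stand's x) on a yellow block, top 38 mm above the bench; the point is the middle of the ridge top. Axes as the stand's
- keeper (a point): red hook for the bar's handle end: the middle of the underside of its lip, 34 mm above the bench. Lip 28 (stand x) x 24 mm, 10 thick; free edge 14 mm to +x of the point, 7 mm clear of a bar on the bar's line; post face 14 mm to -x. Push the handle down beside the lip till its top is below the lip, swing it about 25 mm to -x, let it rise against the lip: it stays. Reverse to free it
- cabinet: cream cabinet, 260 x 240 x 45 mm, about 3 kg, hinged on the stand along its lower left edge, parallel to the stand's x; origin at the middle of that edge, 50 mm above the bench; axes as the stand's when level; at the start it leans 0.044 rad down to the right. Lifting the right edge takes about 17 N there and it sinks back when not held
- edge (a point): middle of the part of the cabinet's lower right edge that the bar lifts: 39 mm above the bench at the start, 50 mm when level, about 57 mm with the bar under the keeper. Its z axis is the cabinet's up axis, vertical when level.
- foot (a point): middle of the underside of the black rubber foot (60 mm along stand x, 35 mm along stand y, its right face flush with the cabinet's, 40 mm tall); on the bench at the start, about 16 mm above it with the bar under the keeper, 10 mm when level. Axes as the cabinet's
- bar: steel pry bar 220 x 20 x 12 mm, 250 g, orange sleeve on the handle half; origin at the centre of its underside, x towards the bare nose, z up. Starts on the mat, nose away from the robot. In use the nose tip is 12 mm inside the cabinet edge, 57 mm past the ridge; the handle end is 163 mm before it. It goes in nose dipped 0.25 to 0.35 rad
- mat: thin fixed blue mat, 300 x 130 x 3 mm, on the bench; origin at the centre of its underside, x along its length. The whole bar must end lying flat on it
- shim: green shim: a plate 110 x 50 x 10 mm, 100 g, with an upright tab to hold it by (20 mm along x, 16 mm along y, 45 mm above the plate, top 55 mm above the bench); origin at the centre of the plate's underside, x along the plate away from the tab; the tab's axis is at x = -45 mm. It goes in with x along the stand's y
- shim_pad (a point): point on the top of the shim plate, 35 mm along x from its origin, 20 mm from the end that goes in first; it belongs under the middle of the foot
- deck (a point): centre of the top of the carousel: a white disc with a floor of 107 mm radius and a rim 5 mm thick, 12 mm high, on the cabinet; floor 109 mm above the bench when level, free to turn without stops; three pale spots 54 mm from the axis, at 90, 180, 270 degrees from the peg, suit the jars, but they may stand anywhere on it. x points from the axis to the peg, z up
- peg (a point): foot of the blue peg on the carousel, on the disc's top 88 mm from its axis; the peg is 16 mm diameter and 35 mm tall, a handle to turn the carousel by
- carousel (a joint): angle of the carousel about its axis, rad, growing anticlockwise seen from above; at -0.785 (or a full turn away) the peg stands at the arrow
- index (a point): where the foot of the peg must stand: on the disc, right before the tip of the red arrow (30 mm off) painted on the cabinet top, in the far right corner (45 degrees between stand +x and -y), 88 mm from the carousel axis
- jar0: a squat round sample jar, 56 mm diameter, 52 mm tall, about 140 g, off-white with a lilac lid; origin at the centre of its underside, z up along its axis; starts on the bench left of the cabinet; it may be absent
- jar1: as jar0
- jar2: as jar0
- tube_rack: white rack full of lilac-capped tubes, 60 x 204 x 84 mm, beyond the cabinet; leave alone; origin at the centre of its underside
- cup: white plastic cup, 72 mm diameter, 70 mm tall; leave alone; origin at the centre of its underside
- mouse: black computer mouse, 100 x 58 x 30 mm; leave alone; origin at the centre of its underside
Things that resemble listed ones, but are neither listed nor needed, are in the scene too. Leave any orange look-alike of the jar1 alone.

How it is judged:
By the outcome, as a careful person would: the job done as asked, in the order asked, and still so for the second after the job is handed in, with the robot touching nothing.
Of jar0, jar1, jar2 only 2 to 3 are there at a start; the rules pass over those that are not, and their reading is None.
At some moment in a run one of jar0, jar1, jar2 may be knocked a few centimetres aside while the robot is not near it.
It also fails if it takes over 208 s, if anything falls off the work surface, if the arm or the gripper's body presses on something with over 40 N, if the wrist force passes 120 N, or if a joint passes its speed limit or range.

## Working session

There is one attempt and no reset: what is moved stays moved. The work goes in short steps, Python scripts to look and compute and a tool call to move; the robot and the scene stay as the last step left them, time stands still between calls to the robot, and variables do not carry over. Pictures are saved under pics/ and viewed, at most 14 in all, crops included, and the job is handed in when it is done.

Besides the shell and the picture viewer there is one more tool, called after ">>>" as a command line: name --pt "numbers of a row" for each row, then --argument value for the rest. apply_moves: Moves the arm, as the interface text tells. Its arguments: {"type":"object","properties":{"deltas":{"type":"array"},"grip_force":{"type":"number"}},"required":["deltas"]}

```bash
mkdir -p pics
cat > h.py <<'E'
import numpy as np, cv2
from station import ctrl
from scipy.spatial.transform import Rotation as R
def snap(name,fn=None):
    o=ctrl.get_obs(); c=ctrl.camera(name)
    if 'pose' not in c:
        T=np.eye(4);T[:3,:3]=R.from_euler('xyz',o['eef_rot']).as_matrix();T[:3,3]=o['ee_pos']
        c['pose']=T@c['hand_eye']
    if fn: cv2.imwrite('pics/'+fn,c['img'][:,:,::-1])
    return c
def ray(c,u,v):
    K=c['K'];x=(u-K[0,2])/K[0,0];y=(v-K[1,2])/K[1,1]
    rd=np.hypot(x,y);r=rd
    for _ in range(20): r=rd/(1+c['k1']*r*r)
    s=r/rd if rd>0 else 1
    d=c['pose'][:3,:3]@np.array([x*s,-y*s,-1.]);return c['pose'][:3,3],d
def onz(c,u,v,z):
    o,d=ray(c,u,v);return o+d*(z-o[2])/d[2]
def proj(c,p):
    T=np.linalg.inv(c['pose']);q=T[:3,:3]@np.asarray(p)+T[:3,3]
    x=q[0]/-q[2];y=-q[1]/-q[2];f=1+c['k1']*(x*x+y*y)
    return c['K'][0,0]*x*f+c['K'][0,2],c['K'][1,1]*y*f+c['K'][1,2]
def blobs(c,lo,hi,amin=40):
    hsv=cv2.cvtColor(c['img'],cv2.COLOR_RGB2HSV)
    m=cv2.inRange(hsv,np.array(lo),np.array(hi))
    n,l,s,ce=cv2.connectedComponentsWithStats(m)
    return [(s[i,4],ce[i].round(1),s[i,:4],(l==i).astype(np.uint8)) for i in range(1,n) if s[i,4]>=amin]
E
python3 - <<'E'
from h import *
np.set_printoptions(precision=3,suppress=True)
for n in('top','side'):
    c=snap(n,n+'0.png');print(n,c['K'][0,0],c['k1'],c['pose'])
    cv2.imwrite('pics/%s0b.png'%n,cv2.resize(c['img'][:,:,::-1],(800,600),interpolation=cv2.INTER_CUBIC))
print(ctrl.get_obs())
c=ctrl.camera('wrist');print(c['hand_eye'],c['K'])
E
```

```text
top 384.76019595148483 0.02192648113697717 [[ 0.012  0.984 -0.175  0.353]
 [-1.     0.007 -0.028 -0.   ]
 [-0.026  0.176  0.984  1.09 ]
 [ 0.     0.     0.     1.   ]]
side 398.04965473904076 -0.0848279861802827 [[ 0.995  0.061 -0.074  0.467]
 [-0.096  0.595 -0.798 -0.928]
 [-0.005  0.801  0.598  0.798]
 [ 0.     0.     0.     1.   ]]
{'time_s': 0.1, 'qpos': array([ 1.265,  0.3  ,  1.522, -0.   ,  1.321, -0.067]), 'joint_vel': array([ 0.   , -0.001, -0.001, -0.   ,  0.001, -0.001]), 'tau': array([  0.001, -53.264, -35.329,   0.071,   0.023,  -0.   ]), 'ee_pos': array([0.13 , 0.534, 0.23 ]), 'eef_rot': array([-3.14 , -0.   ,  2.903]), 'force': array([-0.321,  0.023,  0.071]), 'moment': array([-0.008,  0.033,  0.043]), 'grip_force': 0.0, 'grip_width': 0.09385743653756845}
[[-0.     0.968  0.25   0.073]
 [ 1.     0.     0.001  0.   ]
 [ 0.001  0.25  -0.968 -0.153]
 [ 0.     0.     0.     1.   ]] [[310.373   0.    253.619]
 [  0.    310.373 189.602]
 [  0.      0.      1.   ]]
```

View pics/top0b.png

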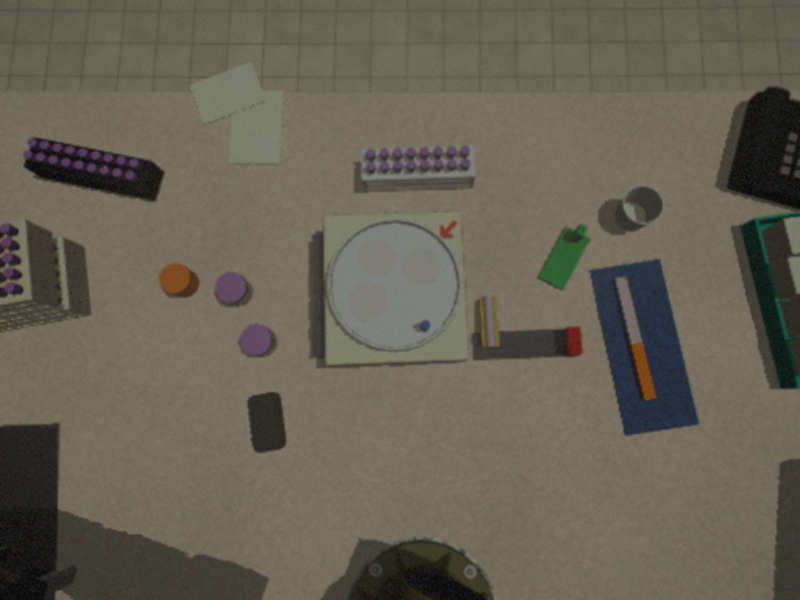

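View pics/side0b.png

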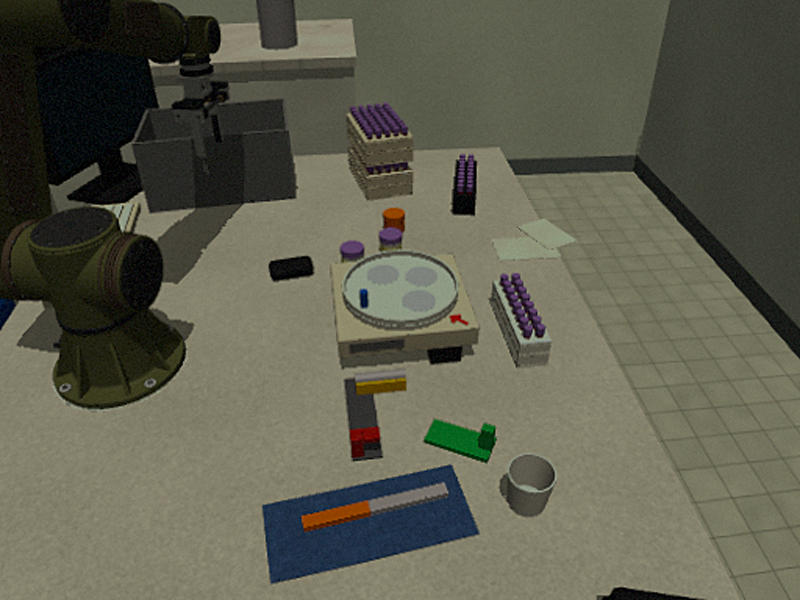

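The top view (800×600 scale) shows two lilac-lidded jars at (232,289) and (256,340). The orange look-alike is at (178,279) and stays alone. The cabinet is at (395,285), the fulcrum at (489,322), the keeper at (573,341), the shim at (565,258) with its tab at (579,233), and the bar at (635,340) with its nose away from the robot.

```bash
cat > m1.py <<'E'
from h import *
np.set_printoptions(precision=4,suppress=True)
t=snap('top');s=snap('side')
def tri(pt,ps):
    o1,d1=ray(t,*pt);o2,d2=ray(s,*ps)
    A=np.stack([d1,-d2],1);k=np.linalg.lstsq(A,o2-o1,rcond=None)[0]
    a=o1+d1*k[0];b=o2+d2*k[1];return (a+b)/2,np.linalg.norm(a-b)
cols=dict(red=((0,150,80),(6,255,255)),yellow=((20,120,70),(32,255,255)),green=((50,120,40),(75,255,255)),
 blue=((105,100,30),(125,255,255)),orange=((7,170,80),(18,255,255)),lilac=((130,60,60),(160,255,255)))
for n,(lo,hi) in cols.items():
    for nm,c in(('top',t),('side',s)):
        for a,ce,bb,m in blobs(c,lo,hi,25):
            if n=='lilac' and a<150: continue
            r=cv2.minAreaRect(cv2.findContours(m,0,2)[0][0])
            print(n,nm,a,ce,bb,'box',cv2.boxPoints(r).round(1).tolist(),'z0',onz(c,*ce,0)[:2])
E
python3 m1.py
```

```text
red top 27 [285.7 147.4] [282 142   9  10] box [[281.1000061035156, 147.60000610351562], [290.0, 142.0], [293.0, 146.89999389648438], [284.1000061035156, 152.39999389648438]] z0 [ 0.6723 -0.0408]
red top 133 [367.1 217.8] [363 209   9  18] box [[363.0, 226.0], [363.0, 209.0], [371.0, 209.0], [371.0, 226.0]] z0 [ 0.4678 -0.2698]
red side 33 [292.4 203.8] [288 201  11   7] box [[287.5, 205.6999969482422], [288.20001220703125, 200.3000030517578], [298.70001220703125, 201.60000610351562], [298.0, 207.0]] z0 [0.6672 0.0667]
red side 133 [233.  277.1] [224 273  19   9] box [[224.0, 273.0], [242.0, 273.0], [242.0, 281.0], [224.0, 281.0]] z0 [ 0.4623 -0.224 ]
yellow top 69 [308.3 206.5] [307 191   4  31] box [[306.1000061035156, 191.10000610351562], [308.29998779296875, 190.89999389648438], [310.29998779296875, 221.0], [308.1000061035156, 221.10000610351562]] z0 [ 0.4984 -0.1052]
yellow top 46 [317.5 207.4] [316 191   4  31] box [[315.20001220703125, 191.10000610351562], [316.79998779296875, 190.89999389648438], [319.5, 221.0], [317.8999938964844, 221.10000610351562]] z0 [ 0.4961 -0.1312]
ye
[... 2011 characters left out ...]
8 329.6] [193 320  44  20] box [[192.3000030517578, 329.8999938964844], [234.5, 319.79998779296875], [236.89999389648438, 329.8999938964844], [194.6999969482422, 339.8999938964844]] z0 [ 0.413  -0.3798]
lilac top 218 [147.2 183.5] [138 175  19  18] box [[135.39999389648438, 179.8000030517578], [151.39999389648438, 171.8000030517578], [159.0, 187.0], [143.0, 195.0]] z0 [0.5618 0.3608]
lilac top 236 [163.5 217.2] [155 209  18  18] box [[155.0, 209.0], [172.0, 209.0], [172.0, 226.0], [155.0, 226.0]] z0 [0.4641 0.3077]
lilac side 234 [244.2  74.9] [230  66  31  19] box [[228.0, 68.5999984741211], [240.8000030517578, 58.0], [260.0, 81.0], [247.1999969482422, 91.69999694824219]] z0 [0.5893 1.2515]
```

```bash
cat > m2.py <<'E'
from m1 import *
print('-----')
P=lambda u,v,z:onz(t,u,v,z)[:2]
# fulcrum ridge between the yellow strips
a=P(312.2,191,.035);b=P(315.,221,.035);f=(a+b)/2;print('ridge',f,np.linalg.norm(a-b),np.degrees(np.arctan2(*(a-b)[::-1])))
print('keeper top',P(367.1,217.8,.044))
print('tri fulcrum',tri((312.9,207),(243.6,243)),'keeper',tri((367,217.8),(233,274.5)))
print('bar nose/handle',P(398,178,.015),P(416,254.5,.015))
print('jars',P(147.2,183.5,.052),P(163.5,217.2,.052))
print('mat c',P(412.2,227.4,.003))
g=[P(u,v,.01) for u,v in((345.4,177.2),(359.8,184.4))];print('shim end corners',g,'tab',P(371,149,.055))
E
python3 m2.py | sed -n '/-----/,$p'
```

```text
-----
ridge [ 0.4956 -0.1163] 0.08346981356206079 4.578620561735884
keeper top [ 0.4632 -0.2589]
tri fulcrum (array([ 0.4963, -0.1163,  0.0167]), np.float64(0.0028810781723368826)) keeper (array([ 0.4629, -0.2577,  0.0478]), np.float64(0.00016855817891260968))
bar nose/handle [ 0.5797 -0.3563] [ 0.3677 -0.3937]
jars [0.5518 0.3436] [0.4588 0.293 ]
mat c [ 0.442  -0.3922]
shim end corners [array([ 0.5821, -0.2103]), array([ 0.5615, -0.2503])] tab [ 0.6525 -0.2736]
```

>>> apply_moves --pt "0 3.2 -2.1 0.7 0 0 -0.14" --pt "0 3.2 -2.1 0.7 0 0 -0.14" --pt "0 3.2 -2.1 0.7 0 0 -0.14" --pt "0 3.2 -2.1 0.7 0 0 -0.14" --pt "0 3.2 -2.1 0.7 0 0 -0.14" --pt "0 3.2 -2.1 0.7 0 0 -0.14" --pt "0 3.2 -2.1 0.7 0 0 -0.14" --pt "0 3.2 -2.1 0.7 0 0 -0.14" --pt "0 3.2 -2.1 0.7 0 0 -0.14" --pt "0 3.2 -2.1 0.7 0 0 -0.14"

```text
time_s: 1.35
ee_pos: [0.4513, 0.3233, 0.3008]
eef_rot: [3.141, -0.0, 1.497]
force: [0.4, 0.5, 0.3]
grip_width: 0.0937
grip_force: 0.0
```

Run:
```python
from h import *
import pickle
c=snap('wrist','wj.png');pickle.dump(c,open('wj.pkl','wb'));print(c['pose'])
t=snap('top')
for a,ce,bb,m in blobs(c,(130,60,50),(160,255,255),300)+blobs(c,(7,170,60),(18,255,255),300): print(a,ce,bb,onz(c,*ce,.052))
for a,ce,bb,m in blobs(t,(130,60,60),(160,255,255),60): print('t',a,ce,onz(t,*ce,.052))
```

```text
[[ 9.97248892e-01  7.16856715e-02  1.88629610e-02  4.56468783e-01]
 [-7.41252467e-02  9.65467148e-01  2.49757150e-01  3.95580412e-01]
 [-3.07560109e-04 -2.50468263e-01  9.68124762e-01  4.53994198e-01]
 [ 0.00000000e+00  0.00000000e+00  0.00000000e+00  1.00000000e+00]]
1355 [328.6 144. ] [308 124  42  41] [0.55012861 0.34558673 0.052     ]
775 [261.6 180. ] [242 167  39  29] [0.46017714 0.30421761 0.052     ]
1709 [337.5  63.9] [314  40  48  47] [0.56360714 0.44381824 0.052     ]
t 257 [147.3 183.8] [0.55097025 0.34322974 0.052     ]
t 260 [163.2 217.2] [0.45880671 0.29380491 0.052     ]
```

>>> apply_moves --pt "0 0.3 -3.8 -0.3 0 0 -0.1" --pt "0 0.3 -3.8 -0.3 0 0 -0.1" --pt "0 0.3 -3.8 -0.3 0 0 -0.1" --pt "0 0.3 -3.8 -0.3 0 0 -0.1" --pt "0 0.3 -3.8 -0.3 0 0 -0.1" --pt "0 0.3 -3.8 -0.3 0 0 -0.1" --pt "0 0.3 -3.8 -0.3 0 0 -0.1" --pt "0 0.3 -3.8 -0.3 0 0 -0.1"

```text
time_s: 2.25
ee_pos: [0.4737, 0.0194, 0.2763]
eef_rot: [-3.142, -0.0, 0.701]
force: [0.7, 0.3, -0.3]
grip_width: 0.094
grip_force: 0.0
```

>>> apply_moves --pt "0 0.3 -3.8 -0.3 0 0 -0.1" --pt "0 0.3 -3.8 -0.3 0 0 -0.1" --pt "0 0.3 -3.8 -0.3 0 0 -0.1" --pt "0 0.3 -3.8 -0.3 0 0 -0.1" --pt "0 0.3 -3.8 -0.3 0 0 -0.1" --pt "0 0.3 -3.8 -0.3 0 0 -0.1" --pt "0 0.3 -3.8 -0.3 0 0 -0.1" --pt "0 0 0 0 0 0 0"

```text
time_s: 3.05
ee_pos: [0.4947, -0.2484, 0.2543]
eef_rot: [-3.141, 0.001, -0.002]
force: [-0.5, 0.4, -0.1]
grip_width: 0.0943
grip_force: 0.0
```

Run:
```python
from h import *
import pickle
c=snap('wrist','wf.png');pickle.dump(c,open('wf.pkl','wb'));print(ctrl.get_obs()['ee_pos'],ctrl.get_obs()['eef_rot'])
cv2.imwrite('pics/wfb.png',cv2.resize(c['img'][:,:,::-1],(800,600),interpolation=cv2.INTER_CUBIC))
```

```text
[ 0.49482555 -0.24652917  0.2546251 ] [-3.14086467e+00  1.10311005e-03  1.58768029e-03]
```

View pics/wfb.png

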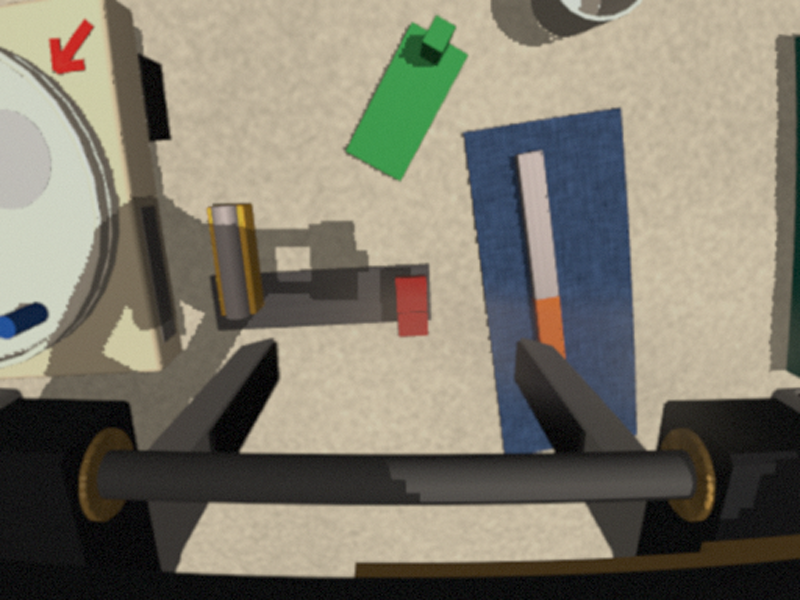

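The wrist view (800×600 scale) shows the ridge from (226,207) to (236,316), the red keeper at (412,305), the bar with its nose at (531,153), the shim with its tab at (437,38), the black foot at (155,95), and the peg at (22,320). I'll take one enlarged crop of the fulcrum and keeper for exact pixels.

Run:
```python
from h import *
im=cv2.imread('pics/wf.png')[120:225,75:285]
cv2.imwrite('pics/crop1.png',cv2.resize(im,None,fx=3.8,fy=3.8,interpolation=cv2.INTER_CUBIC))
```

```text
(no output)
```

View pics/crop1.png

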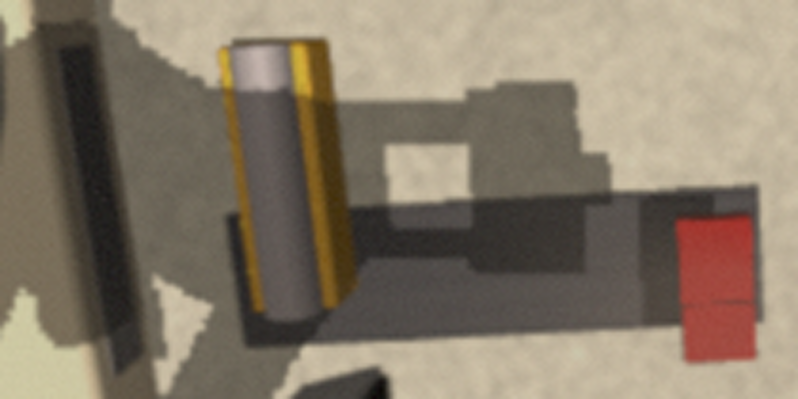

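Run:
```python
from h import *
import pickle
np.set_printoptions(precision=4,suppress=True)
c=pickle.load(open('wf.pkl','rb'))
P=lambda x,y,z:onz(c,75+x/3.8,120+y/3.8,z)[:2]
a,b=P(262,43,.034),P(294,315,.038);d=a-b;print('ridge',(a+b)/2,np.linalg.norm(d),np.arctan2(d[1],d[0]))
k=[P(677,217,.044),P(752,217,.044),P(683,303,.044),P(755,303,.044)];print('lip',np.mean(k,0),k)
e=P(677,217,.044)-P(683,362,.044);print('keeper yaw',np.arctan2(e[1],e[0]))
for p,q in(((235,213),(755,187)),((248,345),(760,320))):
    d=P(*p,.004)-P(*q,.004);print('base yaw',np.arctan2(-d[0],d[1]))
Q=lambda u,v,z:onz(c,u/1.5625,v/1.5625,z)[:2]
n=(Q(517,156,.015)+Q(543,151,.015))/2; h=(Q(534,299,.015)+Q(559,297,.015))/2
d=n-h;print('bar nose',n,'orange edge',h,'len',np.linalg.norm(d),'yaw',np.arctan2(d[1],d[0]),'centre',n-.11*d/np.linalg.norm(d))
m=[Q(464,132,.003),Q(621,108,.003)];print('mat far corners',m,np.linalg.norm(m[0]-m[1]))
s=[Q(345,151,.01),Q(400,180,.01),Q(467,54,.01)];print('shim',s,np.linalg.norm(s[0]-s[1]),np.linalg.norm(s[2]-s[1]))
print('tab top',Q(443,27,.055)); 
for p,q,z in (((107,0),(180,365),.095-.011*.0),):
    d=Q(*p,z)-Q(*q,z);print('cab top right edge',Q(*p,z),Q(*q,z),np.arctan2(d[1],d[0]))
print('foot bottom right',Q(165,139,0.0),Q(145,140,.0))
```

```text
ridge [ 0.4985 -0.1191] 0.08858226903087785 0.04892668051761473
lip [ 0.474  -0.2604] [array([ 0.4881, -0.2478]), array([ 0.4881, -0.2714]), array([ 0.4599, -0.2496]), array([ 0.4598, -0.2728])]
keeper yaw 0.03733152960746418
base yaw 0.04643995402388367
base yaw 0.04956802103469456
bar nose [ 0.5808 -0.3538] orange edge [ 0.4633 -0.375 ] len 0.1194752178079028 yaw 0.1787289275120344 centre [ 0.4726 -0.3733]
mat far corners [array([ 0.5976, -0.3028]), array([ 0.6181, -0.4297])] 0.12847612500368727
shim [array([ 0.5827, -0.208 ]), array([ 0.56  , -0.2515]), array([ 0.6551, -0.3029])] 0.04909400726360356 0.1080564849401328
tab top [ 0.6623 -0.2802]
cab top right edge [ 0.6729 -0.0727] [ 0.4363 -0.0959] 0.09789453363463713
foot bottom right [ 0.5952 -0.0587] [ 0.595  -0.0414]
```

>>> apply_moves --pt "0 -1.37 -2.7 -3.1 0 0 0.036" --pt "0 -1.37 -2.7 -3.1 0 0 0.036" --pt "0 -1.37 -2.7 -3.1 0 0 0.036" --pt "0 -1.37 -2.7 -3.1 0 0 0.036" --pt "0 -1.37 -2.7 -3.1 0 0 0.036" --pt "0 0 0 0 0 0 0"

```text
time_s: 3.7
ee_pos: [0.4244, -0.3804, 0.0967]
eef_rot: [-3.137, 0.003, 0.184]
force: [-0.2, 0.1, 0.9]
grip_width: 0.0943
grip_force: 0.0
```

Run:
```python
from h import *
o=ctrl.get_obs();print(o['ee_pos'],o['eef_rot'])
c=snap('wrist')
np.set_printoptions(precision=4,suppress=True)
for a,ce,bb,m in blobs(c,(7,170,60),(18,255,255),100):
    r=cv2.minAreaRect(cv2.findContours(m,0,2)[0][0]);print(a,bb,[onz(c,*p,.015)[:2] for p in cv2.boxPoints(r)])
```

```text
[ 0.42441729 -0.38035957  0.0967008 ] [-3.13671425  0.00346155  0.18397428]
2713 [245 155  26 115] [array([ 0.3661, -0.3834]), array([ 0.4609, -0.3665]), array([ 0.4644, -0.3852]), array([ 0.37  , -0.4041])]
```

>>> apply_moves --pt "0 0.3 -0.25 -2.5 0 0 0" --pt "0 0 0 -2.5 0 0 0" --pt "0 0 0 -1.6 0 0 0" --pt "0 0 0 0 0 0 0" --pt "255 0 0 0 0 0 0" --pt "255 0 0 0 0 0 0" --pt "255 0 0 0 0 0 0" --pt "255 0 0 0 0 0 0" --pt "255 0 0 0 0 0 0" --pt "255 0 0 0 0 0 0" --grip_force 60

```text
time_s: 4.75
ee_pos: [0.4296, -0.3832, 0.0346]
eef_rot: [3.141, -0.0, 0.183]
force: [0.1, -0.2, 0.7]
grip_width: 0.0495
grip_force: 0.0
```

>>> apply_moves --pt "255 0 0 -0.4 0 0 0" --pt "255 0 0 0 0 0 0" --pt "255 0 0 0 0 0 0" --pt "255 0 0 0 0 0 0" --pt "255 0 0 0 0 0 0" --pt "255 0 0 0 0 0 0" --pt "255 0 0 0 0 0 0"

```text
time_s: 5.45
ee_pos: [0.4296, -0.3831, 0.0304]
eef_rot: [-3.141, 0.0, 0.183]
force: [-0.4, 1.2, -2.0]
grip_width: 0.0189
grip_force: 60.0
```

>>> apply_moves --pt "255 0 0 2 0 0 0" --pt "255 0 0 4 0 0 0" --pt "255 0 0 4 0 0 0" --pt "255 0 0 2 0 0 0"

```text
time_s: 5.85
ee_pos: [0.4301, -0.3837, 0.1539]
eef_rot: [3.138, -0.002, 0.183]
force: [0.4, 0.5, -2.8]
grip_width: 0.0195
grip_force: 60.0
```

>>> apply_moves --pt "255 0.77 1.03 0.2 0 0 0.1436" --pt "255 0.77 1.03 0.2 0 0 0.1436" --pt "255 0.77 1.03 0.2 0 0 0.1436" --pt "255 0.77 1.03 0.2 0 0 0.1436" --pt "255 0.77 1.03 0.2 0 0 0.1436" --pt "255 0.77 1.03 0.2 0 0 0.1436" --pt "255 0.77 1.03 0.2 0 0 0.1436" --pt "255 0.77 1.03 0.2 0 0 0.1436" --pt "255 0.77 1.03 0.2 0 0 0.1436" --pt "255 0.77 1.03 0.2 0 0 0.1436"

```text
time_s: 6.85
ee_pos: [0.5068, -0.2797, 0.1704]
eef_rot: [-3.141, -0.0, 1.625]
force: [-0.5, 0.4, -2.6]
grip_width: 0.0191
grip_force: 60.0
```

>>> apply_moves --pt "255 0 0 -1 -0.085 -0.004 0" --pt "255 0 0 -1 -0.085 -0.004 0" --pt "255 0 0 -1 -0.085 -0.004 0" --pt "255 0 0 -1 -0.085 -0.004 0" --pt "255 0 0 0 0 0 0" --pt "255 0 0 0 0 0 0"

```text
time_s: 7.45
ee_pos: [0.5067, -0.2799, 0.1307]
eef_rot: [-3.141, 0.338, 1.619]
force: [0.4, -0.4, -1.8]
grip_width: 0.0191
grip_force: 60.0
```

Run:
```python
from h import *
import pickle
np.set_printoptions(precision=4,suppress=True)
c=snap('wrist','wi.png');pickle.dump(c,open('wi.pkl','wb'));o=ctrl.get_obs();print(o['ee_pos'],o['eef_rot'],R.from_euler('xyz',o['eef_rot']).as_matrix())
cv2.imwrite('pics/wib.png',cv2.resize(c['img'][:,:,::-1],(800,600),interpolation=cv2.INTER_CUBIC))
```

```text
[ 0.5069 -0.2804  0.1311] [3.1412 0.3386 1.6184] [[-0.0449  0.9989  0.0162]
 [ 0.9421  0.0477 -0.3318]
 [-0.3322  0.0003 -0.9432]]
```

View pics/wib.png

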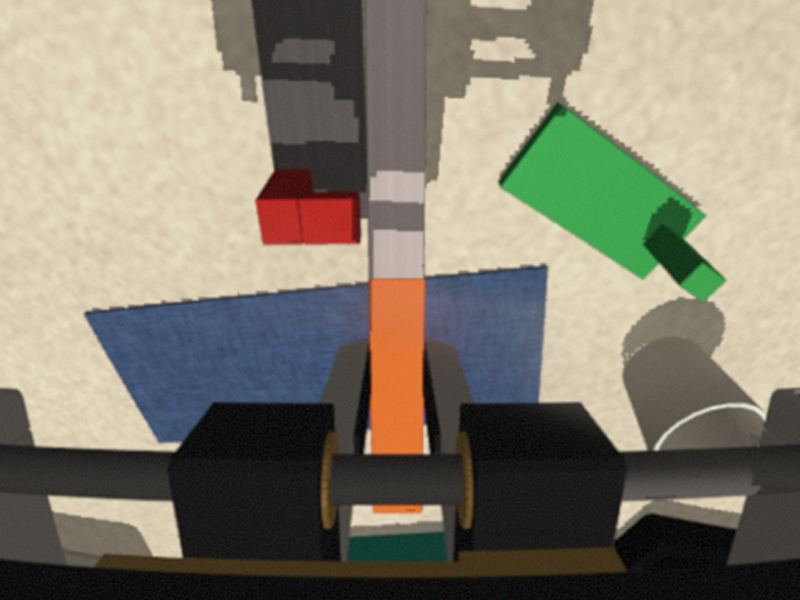

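The bar lies straight between the fingers (370–424 px wide at row 278, sleeve edge at row 278, handle end at row 512). The keeper is at (310,220), 7 mm clear on its left. I'll check the bar's pitch in the hand.

Run:
```python
from h import *
import pickle
c=pickle.load(open('wi.pkl','rb'))
T=c['pose']@np.linalg.inv(c['hand_eye'])
for p in (0,.04,-.04):
    print('pitch',p)
    for x in(-.064,.034,.0365,.1):
        for y in(-.01,.01):
            q=np.array([x*np.cos(p),y,.0154+x*np.sin(p),1]);u=proj(c,(T@q)[:3]);print(x,y,np.round(np.array(u)*1.5625,1))
```

```text
pitch 0
-0.064 -0.01 [372.7 514.1]
-0.064 0.01 [421.  514.1]
0.034 -0.01 [368.9 283.3]
0.034 0.01 [424.9 283.3]
0.0365 -0.01 [368.8 276.4]
0.0365 0.01 [425.  276.4]
0.1 -0.01 [366.4  87.2]
0.1 0.01 [427.4  87.2]
pitch 0.04
-0.064 -0.01 [372.4 518.1]
-0.064 0.01 [421.3 518.1]
0.034 -0.01 [369.1 282.5]
0.034 0.01 [424.7 282.5]
0.0365 -0.01 [369.  275.6]
0.0365 0.01 [424.8 275.6]
0.1 -0.01 [367.1  89.4]
0.1 0.01 [426.7  89.4]
pitch -0.04
-0.064 -0.01 [373.  509.9]
-0.064 0.01 [420.7 509.9]
0.034 -0.01 [368.7 284.2]
0.034 0.01 [425.1 284.2]
0.0365 -0.01 [368.5 277.4]
0.0365 0.01 [425.2 277.4]
0.1 -0.01 [365.6  85.3]
0.1 0.01 [428.2  85.3]
```

>>> apply_moves --pt "255 -0.05 0 -0.5 0 0 0" --pt "255 -0.07 1.34 -0.47 0 0 0" --pt "255 -0.07 1.34 -0.47 0 0 0" --pt "255 -0.07 1.34 -0.47 0 0 0" --pt "255 -0.07 1.34 -0.47 0 0 0" --pt "255 0 0 0 0 0 0"

```text
time_s: 8.1
ee_pos: [0.5031, -0.2244, 0.1059]
eef_rot: [-3.14, 0.339, 1.621]
force: [0.7, 0.9, -0.3]
grip_width: 0.0194
grip_force: 60.0
```

>>> apply_moves --pt "255 -0.07 1.34 -0.48 0 0 0" --pt "255 -0.07 0.67 -0.24 0 0 0" --pt "255 0 0.67 -0.24 0 0 0" --pt "255 0 0 0 0 0 0" --pt "255 0 0 0 0 0 0"

```text
time_s: 8.6
ee_pos: [0.502, -0.1997, 0.0971]
eef_rot: [-3.141, 0.34, 1.619]
force: [-0.2, 1.0, -1.1]
grip_width: 0.0196
grip_force: 60.0
```

Run:
```python
from h import *
o=ctrl.get_obs();print(o['ee_pos'],o['eef_rot'],o['force'])
c=snap('side','sd1.png')
cv2.imwrite('pics/sd1b.png',cv2.resize(c['img'][200:330,170:330,::-1],None,fx=4.6,fy=4.6,interpolation=cv2.INTER_CUBIC))
```

```text
[ 0.50198042 -0.19974916  0.09712489] [-3.14130047  0.3402573   1.61899386] [-0.22594722  1.02047147 -1.1229689 ]
```

View pics/sd1b.png

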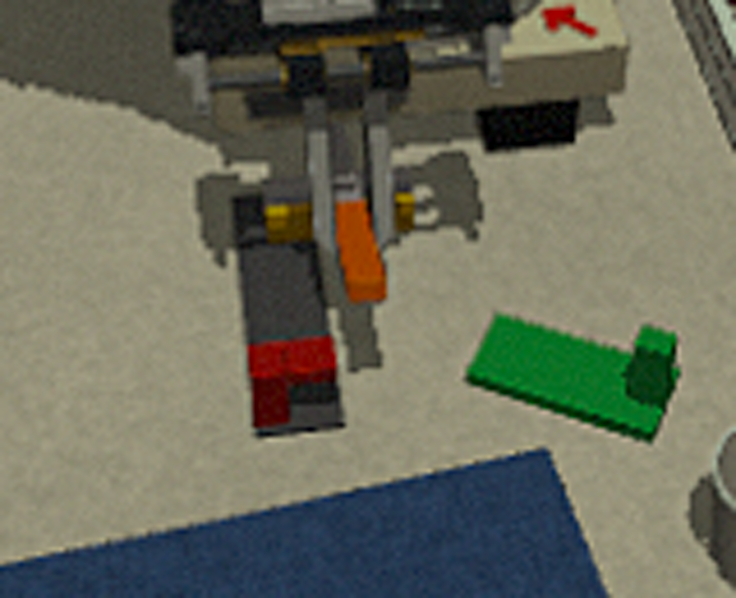

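>>> apply_moves --pt "255 0.04 -0.44 -0.64 0.07 0.0034 0" --pt "255 0.04 -0.44 -0.64 0.07 0.0034 0" --pt "255 0.015 -0.26 -0.46 0.05 0.0024 0" --pt "255 0.015 -0.26 -0.46 0.05 0.0024 0" --pt "255 0 0 0 0 0 0"

```text
time_s: 9.15
ee_pos: [0.5027, -0.213, 0.0745]
eef_rot: [-3.14, 0.095, 1.618]
force: [-1.4, 15.3, 4.7]
grip_width: 0.0192
grip_force: 60.0
```

>>> apply_moves --pt "255 0.01 -0.21 -0.48 0.05 0.0024 0" --pt "255 0.01 -0.21 -0.48 0.05 0.0024 0" --pt "255 0.01 -0.16 -0.5 0.05 0.0024 0" --pt "255 0 -0.16 -0.5 0.05 0.0024 0" --pt "255 0 0 0 0 0 0" --pt "255 0 0 0 0 0 0"

```text
time_s: 9.75
ee_pos: [0.5032, -0.2199, 0.0556]
eef_rot: [-3.14, -0.104, 1.619]
force: [-1.7, 15.0, 7.5]
grip_width: 0.0193
grip_force: 60.0
```

>>> apply_moves --pt "255 0 0.1 -0.35 0.03 0.0014 0" --pt "255 0 0.1 -0.35 0.03 0.0014 0" --pt "255 0 0 0 0 0 0" --pt "255 0 0 0 0 0 0"

```text
time_s: 10.15
ee_pos: [0.5038, -0.2204, 0.0495]
eef_rot: [3.14, -0.158, 1.619]
force: [-1.9, -2.1, 6.4]
grip_width: 0.019
grip_force: 60.0
```

Run:
```python
from h import *
o=ctrl.get_obs();print(o['ee_pos'],o['eef_rot'],o['force'])
c=snap('side')
cv2.imwrite('pics/sd2b.png',cv2.resize(c['img'][200:330,170:330,::-1],None,fx=4.6,fy=4.6,interpolation=cv2.INTER_CUBIC))
```

```text
[ 0.50382734 -0.2203728   0.04948256] [ 3.13997245 -0.15846795  1.61879552] [-1.90508645 -2.07066314  6.38833038]
```

View pics/sd2b.png

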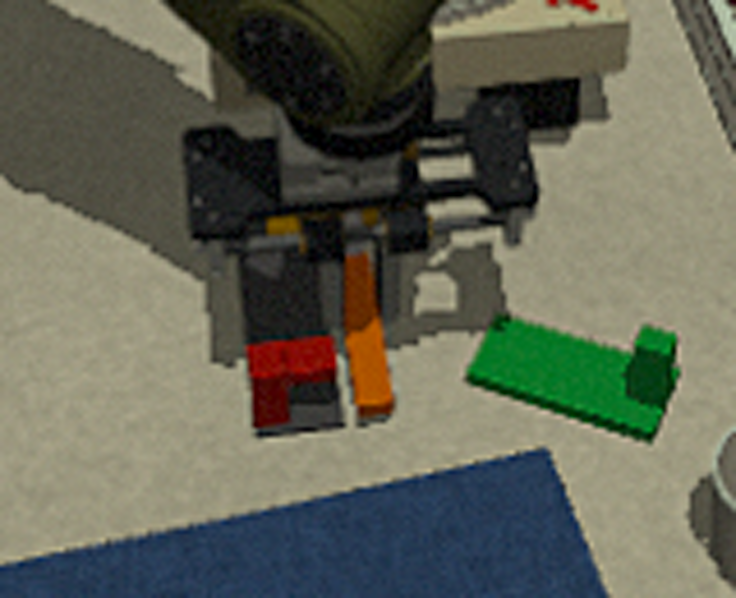

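>>> apply_moves --pt "255 -0.37 -0.01 0 0 0 -0.0364" --pt "255 -0.37 0 0 0 0 -0.0364" --pt "255 -0.37 0.01 0 0 0 -0.0364" --pt "255 -0.37 0.02 0 0 0 -0.0364" --pt "255 -0.37 0.02 0 0 0 -0.0364" --pt "255 0 0 0 0 0 0" --pt "255 0 0 0 0 0 0"

```text
time_s: 10.9
ee_pos: [0.4848, -0.2201, 0.0494]
eef_rot: [3.141, -0.158, 1.438]
force: [-4.5, -4.6, 6.9]
grip_width: 0.019
grip_force: 60.5
```

Run:
```python
from h import *
o=ctrl.get_obs();print(o['ee_pos'],o['eef_rot'],o['force'])
c=snap('side')
cv2.imwrite('pics/sd3b.png',cv2.resize(c['img'][200:330,170:330,::-1],None,fx=4.6,fy=4.6,interpolation=cv2.INTER_CUBIC))
```

```text
[ 0.48475552 -0.22014452  0.0494225 ] [ 3.14071357 -0.15802223  1.43766551] [-4.50279413 -4.59708495  6.86299129]
```

View pics/sd3b.png

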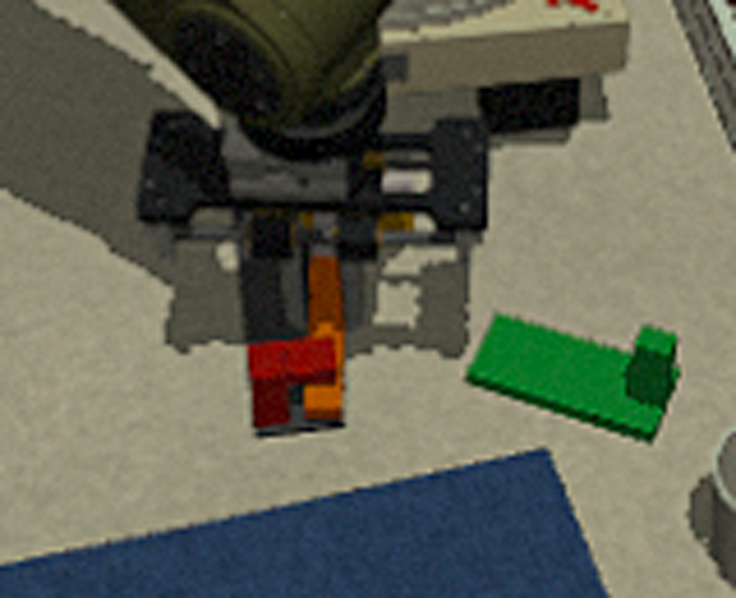

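The bar's handle is now under the red lip, around (325,370) in the crop, though its right side sticks out slightly. I'll swing it a little further, then let it rise and release.

>>> apply_moves --pt "255 -0.2 0 0 0 0 -0.02" --pt "255 -0.2 0 0 0 0 -0.02" --pt "255 0 0 0 0 0 0" --pt "255 0 0 0.17 -0.016 -0.001 0" --pt "255 0 0 0.17 -0.016 -0.001 0" --pt "255 0 0 0 0 0 0" --pt "255 0 0 0 0 0 0"

```text
time_s: 11.65
ee_pos: [0.4805, -0.2197, 0.0525]
eef_rot: [3.134, -0.128, 1.399]
force: [-5.8, -2.6, 4.9]
grip_width: 0.0192
grip_force: 60.6
```

>>> apply_moves --pt "255 0 0 0.12 -0.011 0 0" --pt "255 0 0 0.12 -0.011 0 0" --pt "255 0 0 0 0 0 0" --pt "255 0 0 0 0 0 0"

```text
time_s: 12.05
ee_pos: [0.4804, -0.2192, 0.0532]
eef_rot: [3.131, -0.106, 1.399]
force: [3.0, -6.3, -18.1]
grip_width: 0.0191
grip_force: 60.5
```

>>> apply_moves --pt "255 0 0 -0.12 0.011 0 0" --pt "255 0 0 0 0 0 0" --pt "120 0 0 0 0 0 0" --pt "120 0 0 0 0 0 0" --pt "120 0 0 0 0 0 0" --pt "120 0 0 0 0 0 0" --pt "120 0 0 0 0 0 0" --pt "120 0 0 0 0 0 0"

```text
time_s: 12.85
ee_pos: [0.4808, -0.2187, 0.0531]
eef_rot: [3.132, -0.118, 1.398]
force: [-0.0, 0.2, -0.0]
grip_width: 0.0499
grip_force: 0.0
```

>>> apply_moves --pt "120 0 0 1.5 0 0 0" --pt "120 0 -0.3 3 0 0 0" --pt "120 0 -0.5 4 0 0 0" --pt "120 0.5 -0.5 4 0 0 0" --pt "0 2 -1 4 -0.05 0 -0.14" --pt "0 2 -1 3 -0.05 0 -0.14" --pt "0 2 -1 0 0 0 -0.14" --pt "0 2 -1 0 0 0 -0.14" --pt "0 2 -1 0 0 0 -0.14" --pt "0 0 0 0 0 0 0"

```text
time_s: 13.85
ee_pos: [0.5869, -0.2822, 0.2471]
eef_rot: [3.103, -0.023, 0.696]
force: [-0.5, -0.8, -0.3]
grip_width: 0.0926
grip_force: 0.0
```

Run:
```python
from h import *
import pickle
o=ctrl.get_obs();print(o['ee_pos'],o['eef_rot'],o['force'])
c=snap('wrist');pickle.dump(c,open('w4.pkl','wb'))
s=snap('side');pickle.dump(s,open('s4.pkl','wb'))
im=np.hstack([c['img'],s['img'][130:322,130:386].repeat(2,0).repeat(2,1)])[:,:,::-1]
cv2.imwrite('pics/w4.png',cv2.resize(im,(800,300)))
cv2.imwrite('pics/w4b.png',cv2.resize(c['img'][:,:,::-1],(800,600),interpolation=cv2.INTER_CUBIC))
```

```text
[ 0.58693985 -0.28217201  0.24707966] [ 3.10251558 -0.02308694  0.69616923] [-0.53734293 -0.77795397 -0.25892089]
```

View pics/w4b.png

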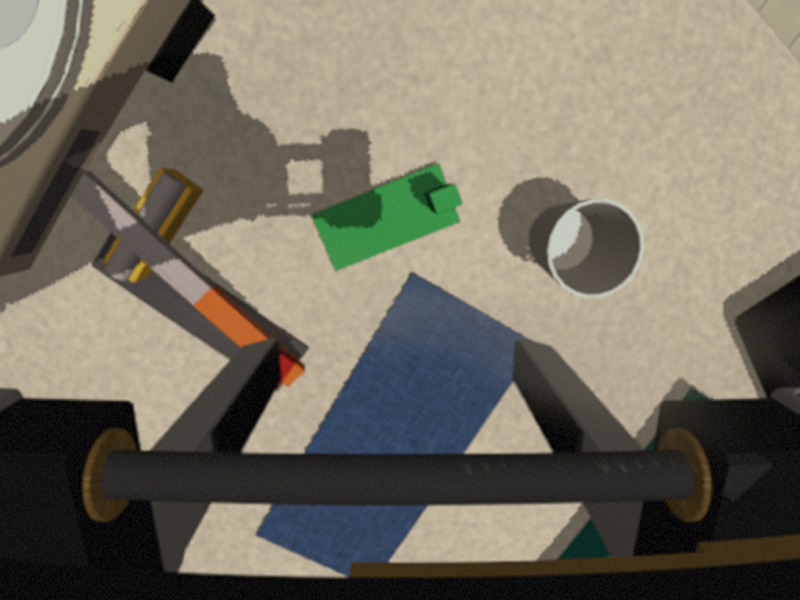

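The bar is latched: its handle end shows under the keeper at (290,365) and its nose under the cabinet at (85,185). The shim is at (385,215) with its tab at (446,197), the cup at (595,248), and the foot at (182,40).

Run:
```python
from h import *
import pickle
np.set_printoptions(precision=4,suppress=True)
c=pickle.load(open('w4.pkl','rb'))
Q=lambda u,v,z:onz(c,u/1.5625,v/1.5625,z)[:2]
A,B,C=Q(313,215,.01),Q(335,270,.01),Q(460,221,.01)
x=(B-C)/np.linalg.norm(B-C);ce=(A+C)/2
print('shim',A,B,C,np.linalg.norm(A-B),np.linalg.norm(B-C),'yaw',np.arctan2(x[1],x[0]),'c',ce,'tab',ce-.045*x)
print('tab top',Q(446,197,.055),'cup',Q(595,248,.07))
psi=.048;O=np.array([.5505,.0487]);Rz=np.array([[np.cos(psi),-np.sin(psi)],[np.sin(psi),np.cos(psi)]])
W=lambda a,b:O+Rz@np.array([a,b])/1000
print('target tab',W(70,-182.5),'foot mid',W(70,-102.5),'index etc',W(0,0))
print('foot right corners seen', Q(213,18,.016+0),Q(171,81,.016), 'exp',W(100,-120),W(40,-120))
```

```text
shim [ 0.584  -0.2099] [ 0.5602 -0.2511] [ 0.6556 -0.3039] 0.04754311623642935 0.10902701044016568 yaw 2.6362536542138746 c [ 0.6198 -0.2569] tab [ 0.6592 -0.2787]
tab top [ 0.6596 -0.2769] cup [ 0.7005 -0.3797]
target tab [ 0.6292 -0.1302] foot mid [ 0.6253 -0.0503] index etc [0.5505 0.0487]
foot right corners seen [ 0.6521 -0.0633] [ 0.5963 -0.0653] exp [ 0.6561 -0.0664] [ 0.5962 -0.0692]
```

```bash
cat >> h.py <<'E'
def rem(p,yaw,nose=0.0):
    """remaining shift (cm): tilt rotvec (to tool down), then yaw about z"""
    o=ctrl.get_obs();M=R.from_euler('xyz',o['eef_rot']).as_matrix();z=M[:,2]
    ax=np.cross(z,[0,0,-1]);s=np.linalg.norm(ax);tv=ax*(np.arcsin(s)/s if s>1e-6 else 0)
    M2=R.from_rotvec(tv).as_matrix()@M;y=np.arctan2(M2[1,0],M2[0,0])
    d=(yaw-y+np.pi)%(2*np.pi)-np.pi
    print('shift cm',((np.array(p)-o['ee_pos'])*100).round(2),'tilt',tv.round(4),'yaw',round(d,4),'F',o['force'].round(1),'q',o['qpos'].round(2))
E
python3 -c "
from h import *
rem((.6593,-.278,.10),2.638)"
```

```text
shift cm [  7.37   0.35 -14.75] tilt [0.0149 0.0426 0.    ] yaw 1.9357 F [ 0.3  0.5 -0.4] q [-0.51  0.49  1.22  0.01  1.39  0.36]
```

>>> apply_moves --pt "120 0 0 0 0.015 0.0426 0" --pt "120 0.5 0 0 0 0 0.139" --pt "120 0.5 0 0 0 0 0.139" --pt "120 0.5 0 0 0 0 0.139" --pt "120 0.5 0 0 0 0 0.139" --pt "120 0.5 0 0 0 0 0.139" --pt "120 0.5 0 0 0 0 0.139" --pt "120 0.5 0 -1 0 0 0.139"

```text
time_s: 14.75
ee_pos: [0.6207, -0.2817, 0.2398]
eef_rot: [3.139, 0.001, 1.681]
force: [-0.1, 0.2, -1.1]
grip_width: 0.0497
grip_force: 0.0
```

>>> apply_moves --pt "120 0.5 0 -2 0 0 0.139" --pt "120 0.5 0 -2 0 0 0.139" --pt "120 0.5 0 -2 0 0 0.139" --pt "120 0.5 0 -2 0 0 0.139" --pt "120 0.5 0.1 -2 0 0 0.139" --pt "120 0.5 0.1 -2 0 0 0.139" --pt "120 0.9 0.1 -1.7 0 0 0.129" --pt "120 0 0 0 0 0 0" --pt "120 0 0 0 0 0 0"

```text
time_s: 15.65
ee_pos: [0.6594, -0.2787, 0.1018]
eef_rot: [3.141, -0.0, 2.633]
force: [-0.5, -0.3, 0.1]
grip_width: 0.0497
grip_force: 0.0
```

Run:
```python
from h import *
import pickle
rem((.6593,-.278,.04),2.638)
c=snap('wrist')
np.set_printoptions(precision=4,suppress=True)
for a,ce,bb,m in blobs(c,(50,120,30),(75,255,255),300):
    k=max(cv2.findContours(m,0,2)[0],key=cv2.contourArea);r=cv2.minAreaRect(k);print(a,bb,r,)
# bright tab top vs. dark sides
cv2.imwrite('pics/w5.png',cv2.resize(c['img'][:,:,::-1],(640,480)))
```

```text
shift cm [-0.01  0.07 -6.18] tilt [-0.001   0.0002  0.    ] yaw 0.0048 F [-0.5 -0.3  0.1] q [-0.45  0.79  1.09  0.    1.27 -1.51]
6594 [222  72  65 114] ((255.1522674560547, 128.80931091308594), (112.93382263183594, 64.00694274902344), 88.80650329589844)
```

View pics/w5.png

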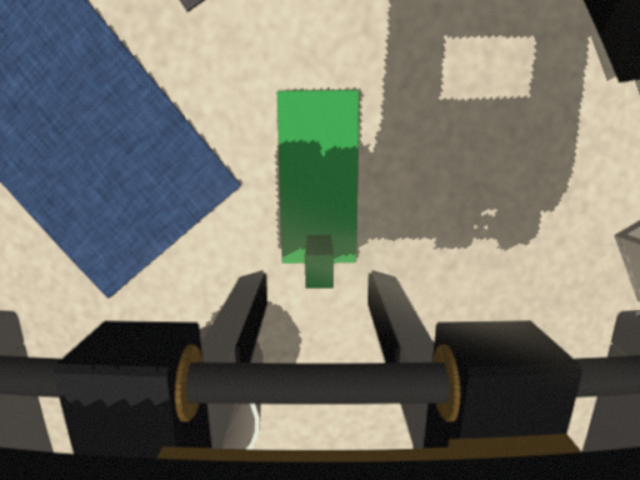

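The shim is square to the tool, with its tab at (319,262) centred between the fingers. I'll go down and grip.

>>> apply_moves --pt "120 0 0 -2.5 0 0 0" --pt "120 0 0 -2.5 0 0 0" --pt "120 0 0 -1.1 0 0 0" --pt "120 0 0 0 0 0 0" --pt "255 0 0 0 0 0 0" --pt "255 0 0 0 0 0 0" --pt "255 0 0 0 0 0 0" --pt "255 0 0 0 0 0 0" --pt "255 0 0 0 0 0 0" --pt "255 0 0 0 0 0 0" --grip_force 50

```text
time_s: 16.7
ee_pos: [0.6599, -0.2788, 0.0405]
eef_rot: [3.141, 0.0, 2.636]
force: [-0.7, 0.7, 4.4]
grip_width: 0.0156
grip_force: 50.0
```

>>> apply_moves --pt "255 0 0 0 0 0 0" --pt "255 0 0 1 0 0 0" --pt "255 0 0 2 0 0 0" --pt "255 0 0 2 0 0 0" --pt "255 0 0 0 0 0 0"

```text
time_s: 17.2
ee_pos: [0.6609, -0.2793, 0.0935]
eef_rot: [3.14, 0.004, 2.636]
force: [0.7, -0.8, -1.2]
grip_width: 0.0155
grip_force: 50.0
```

```bash
python3 -c "
from h import *
# target tab pos retracted 100 mm along stand y
rem((.634,-.230,.06),1.619)
rem((.6292,-.1302,.042),1.619)"
```

```text
shift cm [-2.69  4.93 -3.35] tilt [0.0012 0.0044 0.    ] yaw -1.0167 F [ 0.7 -0.8 -1.2] q [-0.45  0.8   1.09  0.    1.25 -1.52]
shift cm [-3.17 14.91 -5.15] tilt [0.0012 0.0044 0.    ] yaw -1.0167 F [ 0.7 -0.8 -1.2] q [-0.45  0.8   1.09  0.    1.25 -1.52]
```

>>> apply_moves --pt "255 -0.34 0.62 0 0 0.004 -0.127" --pt "255 -0.34 0.62 0 0 0 -0.127" --pt "255 -0.34 0.62 0 0 0 -0.127" --pt "255 -0.34 0.62 0 0 0 -0.127" --pt "255 -0.34 0.62 -0.8 0 0 -0.127" --pt "255 -0.34 0.62 -0.8 0 0 -0.127" --pt "255 -0.34 0.62 -0.8 0 0 -0.127" --pt "255 -0.34 0.62 -0.8 0 0 -0.127" --pt "255 0 0 -1 0 0 0" --pt "255 0 0 0 0 0 0"

```text
time_s: 18.2
ee_pos: [0.6318, -0.2289, 0.0459]
eef_rot: [-3.138, -0.005, 1.624]
force: [-0.8, 0.6, -1.9]
grip_width: 0.0156
grip_force: 50.0
```

Run:
```python
from h import *
rem((.6292,-.1302,.0425),1.619)
c=snap('wrist');s=snap('side')
a=cv2.resize(c['img'][0:240,100:420],(640,480),interpolation=cv2.INTER_CUBIC)
cv2.imwrite('pics/w6.png',a[:,:,::-1])
```

```text
shift cm [-0.26  9.87 -0.34] tilt [-0.0048 -0.0042 -0.    ] yaw -0.0046 F [-0.8  0.6 -1.9] q [-0.4   0.76  1.28  0.    1.11 -0.46]
```

View pics/w6.png

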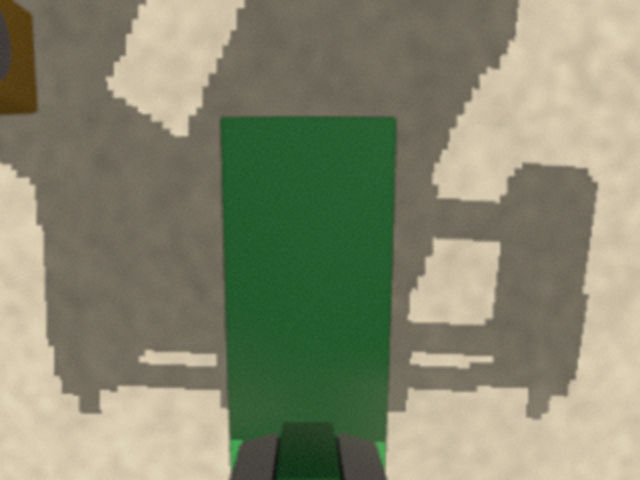

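The shim is held level and square to the tool (edges at 222–396 px), ready to slide. I'll slide it in.

>>> apply_moves --pt "255 0.15 0 -0.34 0 0 0" --pt "255 -0.08 1.5 0 0 0 0" --pt "255 -0.08 1.5 0 0 0 0" --pt "255 -0.08 1.5 0 0 0 0" --pt "255 -0.08 1.5 0 0 0 0" --pt "255 0 0 0 0 0 0"

```text
time_s: 18.9
ee_pos: [0.631, -0.1666, 0.0449]
eef_rot: [-3.14, -0.004, 1.622]
force: [1.0, 0.6, -1.5]
grip_width: 0.0157
grip_force: 50.0
```

>>> apply_moves --pt "255 -0.05 1 0 0 0 0" --pt "255 -0.05 1 0 0 0 0" --pt "255 -0.05 1 0 0 0 0" --pt "255 -0.04 0.87 0 0 0 0" --pt "255 0 0 0 0 0 0" --pt "255 0 0 0 0 0 0"

```text
time_s: 19.5
ee_pos: [0.629, -0.1304, 0.0447]
eef_rot: [-3.14, -0.004, 1.62]
force: [-0.8, -0.4, -0.2]
grip_width: 0.0153
grip_force: 50.0
```

Run:
```python
from h import *
import pickle
rem((.6292,-.1302,.0405),1.619)
c=snap('wrist');s=snap('side');pickle.dump((c,s),open('w7.pkl','wb'))
a=cv2.resize(c['img'][0:240,100:420],(400,300),interpolation=cv2.INTER_CUBIC)
b=cv2.resize(s['img'][190:290,220:353],(400,300),interpolation=cv2.INTER_CUBIC)
cv2.imwrite('pics/w7.png',np.hstack([a,b])[:,:,::-1])
```

```text
shift cm [ 0.02  0.02 -0.42] tilt [-0.0035 -0.0013 -0.    ] yaw -0.001 F [-0.8 -0.4 -0.2] q [-0.26  0.7   1.39  0.    1.06 -0.31]
```

View pics/w7.png

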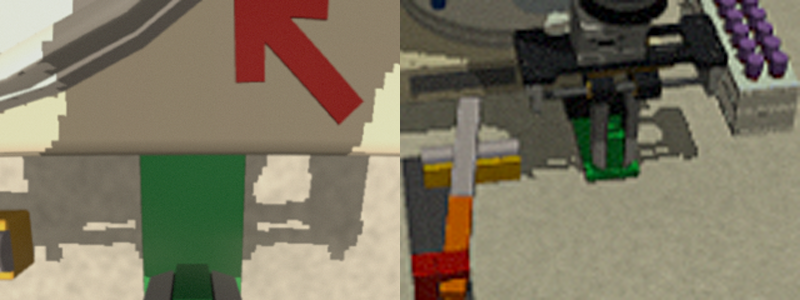

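The shim is under the foot, with its tab outside the cabinet. I'll check the cabinet edge position while lowering and releasing the shim.

Run:
```python
from h import *
import pickle
c,s=pickle.load(open('w7.pkl','rb'))
print(onz(c,256,122.4,.102))
```

```text
[ 0.62630962 -0.06189992  0.102     ]
```

>>> apply_moves --pt "255 0 0 -0.2 0 0 0" --pt "255 0 0 -0.2 0 0 0" --pt "255 0 0 0 0 0 0" --pt "120 0 0 0 0 0 0" --pt "120 0 0 0 0 0 0" --pt "120 0 0 0 0 0 0" --pt "120 0 0 0 0 0 0" --pt "120 0 0 0 0 0 0" --pt "120 0 0 0 0 0 0"

```text
time_s: 20.5
ee_pos: [0.629, -0.1304, 0.0407]
eef_rot: [-3.14, -0.004, 1.62]
force: [0.2, 0.2, -1.0]
grip_width: 0.0499
grip_force: 0.0
```

>>> apply_moves --pt "255 0 0 0 0 0 0" --pt "255 0 0 0 0 0 0" --pt "255 0 0 0 0 0 0" --pt "255 0 0 0 0 0 0" --pt "255 0 0 0 0 0 0" --pt "255 0 0 0.1 0 0 0" --pt "255 0 0.35 0 0 0 0" --pt "255 0 0 -0.1 0 0 0" --pt "255 0 0 0 0 0 0"

```text
time_s: 21.4
ee_pos: [0.629, -0.1267, 0.0407]
eef_rot: [-3.14, -0.004, 1.62]
force: [-0.2, 0.9, 0.1]
grip_width: 0.0157
grip_force: 50.0
```

>>> apply_moves --pt "120 0 0 0 0 0 0" --pt "120 0 0 0 0 0 0" --pt "120 0 0 0 0 0 0" --pt "120 0 0 0 0 0 0" --pt "120 0 0 0 0 0 0" --pt "120 0 -0.2 3 0 0 0" --pt "120 0 -0.5 4 0 0 0" --pt "120 0 -0.5 4 0 0 0"

```text
time_s: 22.2
ee_pos: [0.6287, -0.1389, 0.1518]
eef_rot: [-3.14, -0.004, 1.62]
force: [-0.6, -0.5, -0.1]
grip_width: 0.0498
grip_force: 0.0
```

```bash
python3 -c "
from h import *
rem((.4808,-.2187,.10),1.398)"
```

```text
shift cm [-14.79  -7.98  -5.18] tilt [-0.0039 -0.0023 -0.    ] yaw -0.2218 F [-0.6 -0.5 -0.1] q [-0.28  0.58  1.31  0.    1.25 -0.33]
```

>>> apply_moves --pt "120 -2.46 -1.33 0 0 0 -0.037" --pt "120 -2.46 -1.33 0 0 0 -0.037" --pt "120 -2.46 -1.33 0 0 0 -0.037" --pt "120 -2.46 -1.33 0 0 0 -0.037" --pt "120 -2.46 -1.33 0 0.058 -0.01 -0.037" --pt "120 -2.46 -1.33 0 0.058 -0.01 -0.037" --pt "120 0 0 -4 0 0 0" --pt "120 0 0 0 0 0 0" --pt "120 0 0 0 0 0 0"

```text
time_s: 23.1
ee_pos: [0.4816, -0.2185, 0.1111]
eef_rot: [3.14, -0.122, 1.398]
force: [0.1, 0.2, 0.5]
grip_width: 0.0497
grip_force: 0.0
```

Run:
```python
from h import *
o=ctrl.get_obs();print(o['ee_pos'],o['eef_rot'])
c=snap('wrist')
M=c['pose']@np.linalg.inv(c['hand_eye'])
for a,ce,bb,m in blobs(c,(7,170,50),(18,255,255),100):
    r=cv2.minAreaRect(cv2.findContours(m,0,2)[0][0]);print(a,bb)
    for p in cv2.boxPoints(r):
        q=onz(c,*p,.036);print((np.linalg.inv(M)@np.r_[q,1])[:3].round(4),p)
```

```text
[ 0.48155578 -0.21852946  0.1110769 ] [ 3.13966028 -0.12153348  1.39814211]
1924 [238 173  29  84]
[ 0.0248 -0.0129  0.0786] [237.03403 173.73688]
[0.0257 0.0069 0.0788] [262.97876 172.53943]
[-0.0391  0.0102  0.0709] [266.78012 254.90247]
[-0.04   -0.0104  0.0707] [240.83539 256.0999 ]
```

>>> apply_moves --pt "120 0 0 -2 0 0 0.04" --pt "120 -0.1 0 -2 0 0 0" --pt "120 0 0 -1.8 0 0 0" --pt "120 0 0 0 0 0 0" --pt "255 0 0 0 0 0 0" --pt "255 0 0 0 0 0 0" --pt "255 0 0 0 0 0 0" --pt "255 0 0 0 0 0 0" --pt "255 0 0 0 0 0 0" --grip_force 60

```text
time_s: 24.05
ee_pos: [0.4807, -0.2189, 0.0532]
eef_rot: [3.138, -0.121, 1.438]
force: [1.0, -0.5, 3.8]
grip_width: 0.019
grip_force: 60.0
```

>>> apply_moves --pt "255 0 0 -0.2 0.02 -0.003 0" --pt "255 0 0 -0.2 0.02 -0.003 0" --pt "255 0 0 0 0 0 0"

```text
time_s: 24.35
ee_pos: [0.4809, -0.2194, 0.0494]
eef_rot: [3.136, -0.162, 1.438]
force: [-0.4, -1.4, 8.5]
grip_width: 0.0191
grip_force: 60.0
```

>>> apply_moves --pt "255 0.38 0.01 0 0 0 0.03" --pt "255 0.38 0 0 0 0 0.03" --pt "255 0.38 0 0 0 0 0.03" --pt "255 0.38 0 0 0 0 0.03" --pt "255 0.38 -0.01 0 0 0 0.03" --pt "255 0.38 -0.01 0 0 0 0.03" --pt "255 0 0 0 0 0 0" --pt "255 0 0 0 0 0 0"

```text
time_s: 25.15
ee_pos: [0.504, -0.2199, 0.0496]
eef_rot: [3.136, -0.16, 1.618]
force: [1.4, -4.6, 6.9]
grip_width: 0.0192
grip_force: 60.0
```

Run:
```python
from h import *
o=ctrl.get_obs();print(o['ee_pos'],o['eef_rot'],o['force'])
c=snap('side')
cv2.imwrite('pics/sd5b.png',cv2.resize(c['img'][200:300,190:320,::-1],None,fx=4.6,fy=4.6,interpolation=cv2.INTER_CUBIC))
```

```text
[ 0.50400755 -0.21990387  0.04958614] [ 3.13570748 -0.15975399  1.61792289] [ 1.39477544 -4.58411215  6.90620896]
```

View pics/sd5b.png

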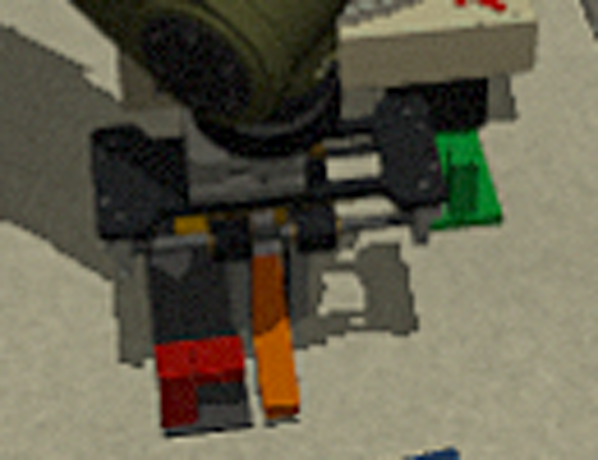

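>>> apply_moves --pt "255 0 0.03 0.31 -0.03 -0.0014 0" --pt "255 0 0.03 0.31 -0.03 -0.0014 0" --pt "255 0 0.1 0.5 -0.05 -0.0024 0" --pt "255 0 0.1 0.5 -0.05 -0.0024 0" --pt "255 0 0 0 0 0 0"

```text
time_s: 25.7
ee_pos: [0.5034, -0.2155, 0.0655]
eef_rot: [3.137, 0.0, 1.619]
force: [-0.4, -1.3, -0.7]
grip_width: 0.0194
grip_force: 60.0
```

>>> apply_moves --pt "255 0 0.2 0.48 -0.05 -0.0024 0" --pt "255 0 0.2 0.48 -0.05 -0.0024 0" --pt "255 0 0.26 0.46 -0.05 -0.0024 0" --pt "255 0 0.26 0.46 -0.05 -0.0024 0" --pt "255 0 0 0 0 0 0"

```text
time_s: 26.2
ee_pos: [0.503, -0.2062, 0.0836]
eef_rot: [3.139, 0.198, 1.619]
force: [-0.8, -0.4, 0.7]
grip_width: 0.0192
grip_force: 60.0
```

>>> apply_moves --pt "255 0.1 -1.96 0.4 0 0 0" --pt "255 0.1 -1.96 0.4 0 0 0" --pt "255 0.1 -1.96 0.4 0 0 0" --pt "255 0.1 -1.96 0.4 0 0 0" --pt "255 0 0 3.5 0.1 0.0048 0" --pt "255 0 0 3.5 0.1 0.0048 0"

```text
time_s: 26.8
ee_pos: [0.5067, -0.285, 0.1694]
eef_rot: [3.139, -0.011, 1.62]
force: [-0.2, -0.4, -2.4]
grip_width: 0.0193
grip_force: 60.0
```

>>> apply_moves --pt "255 -0.77 -0.99 0 0 0 -0.1436" --pt "255 -0.77 -0.99 0 0 0 -0.1436" --pt "255 -0.77 -0.99 0 0 0 -0.1436" --pt "255 -0.77 -0.99 0 0 0 -0.1436" --pt "255 -0.77 -0.99 0 0 0 -0.1436" --pt "255 -0.77 -0.99 0 0 0 -0.1436" --pt "255 -0.77 -0.99 0 0 0 -0.1436" --pt "255 -0.77 -0.99 0 0 0 -0.1436" --pt "255 -0.77 -0.99 0 0 0 -0.1436" --pt "255 -0.77 -0.99 0 0 0 -0.1436"

```text
time_s: 27.8
ee_pos: [0.4295, -0.3847, 0.1686]
eef_rot: [-3.141, -0.002, 0.177]
force: [-0.2, -0.6, -2.4]
grip_width: 0.0192
grip_force: 60.0
```

Run:
```python
from h import *
rem((.4296,-.3831,.033),.183)
c=snap('wrist')
M=c['pose']@np.linalg.inv(c['hand_eye'])
for a,ce,bb,m in blobs(c,(7,170,50),(18,255,255),100):
    r=cv2.minAreaRect(cv2.findContours(m,0,2)[0][0]);print(a,cv2.boxPoints(r)*1.5625)
```

```text
shift cm [ 1.000e-02  1.600e-01 -1.356e+01] tilt [-0.0006  0.0021  0.    ] yaw 0.0065 F [-0.2 -0.6 -2.4] q [-0.79  0.41  1.52  0.    1.21  0.6 ]
205 [[369.7448  282.8297 ]
 [423.38873 281.20413]
 [424.008   301.6399 ]
 [370.36404 303.26547]]
2935 [[367.44202 453.62665]
 [370.97577 308.74332]
 [425.66882 310.07727]
 [422.13507 454.96063]]
179 [[373.4375 504.6875]
 [418.75   504.6875]
 [418.75   512.5   ]
 [373.4375 512.5   ]]
```

>>> apply_moves --pt "255 0 0.15 -4 0 0 0.006" --pt "255 0 0 -4 0 0 0" --pt "255 0 0 -4 0 0 0" --pt "255 0 0 -1.2 0 0 0" --pt "255 0 0 -0.3 0 0 0" --pt "255 0 0 -0.2 0 0 0" --pt "255 0 0 0 0 0 0"

```text
time_s: 28.55
ee_pos: [0.4308, -0.3835, 0.0342]
eef_rot: [3.136, -0.003, 0.189]
force: [0.1, -0.5, -2.2]
grip_width: 0.0192
grip_force: 60.0
```

>>> apply_moves --pt "120 0 0 0 0 0 0" --pt "120 0 0 0 0 0 0" --pt "120 0 0 0 0 0 0" --pt "120 0 0 0 0 0 0" --pt "120 0 0 0 0 0 0" --pt "120 0 0 3 0 0 0" --pt "120 0 0 5 0 0 0" --pt "120 0 0 5 0 0 0" --pt "0 0 0.5 4 0 0 0" --pt "0 0 0 0 0 0 0"

```text
time_s: 29.55
ee_pos: [0.4316, -0.3789, 0.2087]
eef_rot: [3.13, -0.007, 0.188]
force: [-0.2, -0.3, -0.2]
grip_width: 0.0626
grip_force: 0.0
```

Run:
```python
from h import *
rem((.55,.3436,.22),1.6)
np.set_printoptions(precision=4,suppress=True)
t=snap('top','t8.png');s=snap('side','s8.png');w=snap('wrist')
for a,ce,bb,m in blobs(t,(130,60,60),(160,255,255),60): print('t',a,ce,onz(t,*ce,.052))
for c,n in((t,'t'),(s,'s')):
    for a,ce,bb,m in blobs(c,(95,130,30),(125,255,255),8): print(n,'blue',a,ce,bb,onz(c,*ce,.144))
for c in (t,s):
    for a,ce,bb,m in blobs(c,(0,150,80),(6,255,255),15): print('red',a,ce,onz(c,*ce,.095))
a=cv2.resize(t['img'][100:290,90:460],(740,380),interpolation=cv2.INTER_CUBIC)
cv2.imwrite('pics/t8.png',a[:,:,::-1])
```

```text
shift cm [11.84 72.25  1.13] tilt [0.0096 0.0089 0.    ] yaw 1.4118 F [-0.2 -0.3 -0.2] q [-0.78  0.36  1.49 -0.    1.28  0.6 ]
t 227 [147.2 183.8] [0.551  0.3435 0.052 ]
t 234 [163.3 217.2] [0.4588 0.2935 0.052 ]
s blue 49 [232.4 187.4] [230 182   5  12] [ 0.476  -0.0226  0.144 ]
s blue 137 [  3.2 196.4] [  0 188  10  22] [-0.1752  0.0017  0.144 ]
s blue 4535 [231.7 336.4] [168 298 138  75] [ 0.454  -0.4966  0.144 ]
red 30 [284.6 146.9] [ 0.6459 -0.0343  0.095 ]
red 65 [366.7 213.5] [ 0.4689 -0.2457  0.095 ]
red 29 [292.5 200.9] [ 0.6458 -0.0385  0.095 ]
red 70 [237.7 276.9] [ 0.4737 -0.3083  0.095 ]
```

View pics/t8.png

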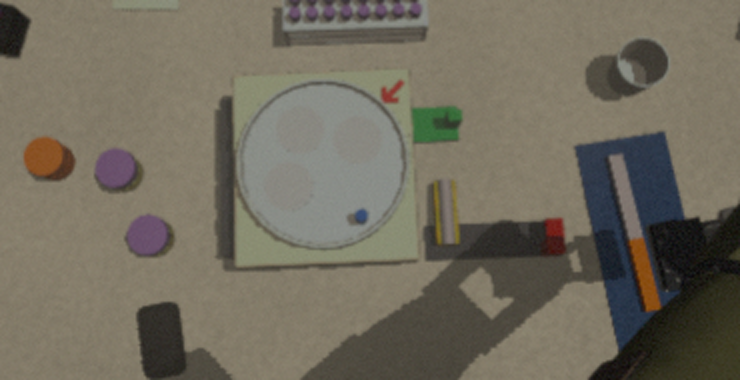

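The top view confirms the bar on its mat, the shim under the foot, both jars undisturbed and the peg at crop (361,216). My picture views are used up, so I'll measure numerically from here.

>>> apply_moves --pt "0 0.78 3.59 0.71 0.0096 0.0089 0.077" --pt "0 0.78 3.59 0.71 0 0 0.077" --pt "0 0.78 3.59 0.71 0 0 0.077" --pt "0 0.78 3.59 0.71 0 0 0.077" --pt "0 0.78 3.59 0.71 0 0 0.077" --pt "0 0.78 3.59 0.71 0 0 0.077" --pt "0 0.78 3.59 0.71 0 0 0.077" --pt "0 0.78 3.59 0.71 0 0 0.077" --pt "0 0.78 3.59 0.71 0 0 0.077" --pt "0 0.78 3.59 0.71 0 0 0.077"

```text
time_s: 30.7
ee_pos: [0.508, -0.0175, 0.2721]
eef_rot: [-3.131, 0.006, 0.961]
force: [-0.3, -0.7, 0.1]
grip_width: 0.0939
grip_force: 0.0
```

```bash
cat > deck.py <<'E'
from h import *
import sys
np.set_printoptions(precision=4,suppress=True)
def deck(c,tag):
    # blue peg: visible blob's centre at mid height; red arrow tip on the cabinet top
    for a,ce,bb,m in blobs(c,(100,130,25),(125,255,255),20):
        p=onz(c,*ce,.1265)
        if np.hypot(*(p[:2]-[.55,.05]))<.12: print(tag,'peg',a,ce,p[:2])
    for a,ce,bb,m in blobs(c,(0,150,60),(6,255,255),25):
        p=onz(c,*ce,.095)
        if np.hypot(*(p[:2]-[.65,-.05]))<.05:
            q=cv2.findContours(m,0,2)[0][0][:,0];w=np.array([onz(c,*k,.095)[:2] for k in q])
            i=np.argmin(np.hypot(*(w-[.5505,.0487]).T));print(tag,'arrow c',p[:2],'tip',w[i])
    # disc: low saturation & bright, ellipse of its outline on the rim-top plane
    hsv=cv2.cvtColor(c['img'],cv2.COLOR_RGB2HSV)
    m=cv2.inRange(hsv,(0,0,60),(179,28,255))
    m=cv2.morphologyEx(m,cv2.MORPH_OPEN,np.ones((3,3)))
    u,v=proj(c,(.5505,.0487,.11));n,l,st,_=cv2.connectedComponentsWithStats(m)
    k=l[int(v)-8:int(v)+8,int(u)-8:int(u)+8].ravel();k=np.bincount(k[k>0]).argmax()
    q=cv2.convexHull(cv2.findContours((l==k).astype(np.uint8),0,2)[0][0])[:,0]
    w=np.array([onz(c,*p,.121)[:2] for p in q if 3<p[0]<508 and 3<p[1]<380])
    from scipy.optimize import least_squares
    s=least_squares(lambda x:np.hypot(w[:,0]-x[0],w[:,1]-x[1])-x[2],[.55,.05,.112],loss='soft_l1',f_scale=.002);print(tag,'disc',s.x,'rms',np.sqrt(np.mean(s.fun**2)),len(w))
for n in sys.argv[1:]:
    try: deck(snap(n),n)
    except Exception as e: print(n,e)
E
python3 deck.py top side wrist; python3 -c "
from h import *
rem((.551,.3435,.20),.96)"
```

```text
top disc [0.5385 0.0416 0.0051] rms 0.0003640493594172639 5
side peg 48 [232.4 187.6] [0.4762 0.0007]
side arrow c [ 0.6461 -0.0386] tip [ 0.6343 -0.0284]
side disc [0.5156 0.0767 0.0304] rms 0.0009050188005733515 12
wrist peg 156 [216.6 190.6] [0.4729 0.0005]
wrist arrow c [ 0.648  -0.0368] tip [ 0.6355 -0.0314]
wrist disc [0.5376 0.0546 0.0152] rms 0.0013223461090458904 12
shift cm [ 4.28 36.1  -7.22] tilt [-0.0007 -0.0115 -0.    ] yaw -0.0009 F [ 0.2 -0.8 -0.4] q [-0.11  0.18  1.57 -0.    1.4   0.5 ]
```

>>> apply_moves --pt "0 0.42 3.62 0 0 -0.01 0" --pt "0 0.42 3.62 0 0 0 0" --pt "0 0.42 3.62 0 0 0 0" --pt "0 0.42 3.62 0 0 0 0" --pt "0 0.42 3.62 0 0 0 0" --pt "0 0.42 3.62 -2 0 0 0" --pt "0 0.42 3.62 -2 0 0 0" --pt "0 0.42 3.62 -2 0 0 0" --pt "0 0.42 3.62 -2 0 0 0" --pt "0 0.42 3.62 -2 0 0 0"

```text
time_s: 31.85
ee_pos: [0.5504, 0.3431, 0.171]
eef_rot: [-3.141, 0.002, 0.956]
force: [0.3, -0.9, -0.2]
grip_width: 0.0943
grip_force: 0.0
```

```bash
cat > jars.py <<'E'
from h import *
np.set_printoptions(precision=4,suppress=True)
for n in('wrist','top'):
    c=snap(n)
    for a,ce,bb,m in blobs(c,(125,50,40),(165,255,255),100 if n=='top' else 600):
        (u,v),r=cv2.minEnclosingCircle(cv2.findContours(m,0,2)[0][0]);p=onz(c,*ce,.052)
        if p[0]<.62: print(n,a,ce,bb,p)
E
python3 jars.py; python3 -c "
from h import *
rem((.5505,.344,.042),.96)"
```

```text
wrist 2744 [254.6 187.2] [226 158  59  59] [0.5532 0.346  0.052 ]
wrist 1872 [208.7 272.6] [181 250  55  42] [0.4666 0.3014 0.052 ]
top 303 [147.2 183.8] [138 174  20  20] [0.551  0.3435 0.052 ]
top 308 [163.5 217.2] [154 208  20  20] [0.4588 0.293  0.052 ]
shift cm [  0.16  -0.06 -12.6 ] tilt [ 0.0029 -0.006   0.    ] yaw 0.0009 F [-0.3 -0.4 -0.2] q [0.5  0.57 1.28 0.   1.3  1.12]
```

>>> apply_moves --pt "0 0.2 0.15 -4 0 0 0" --pt "0 0 0 -4 0 0 0" --pt "0 0 0 -3 0 0 0" --pt "0 0 0 -1.8 0 0 0" --pt "150 0 0 0 0 0 0" --pt "150 0 0 0 0 0 0" --pt "150 0 0 0 0 0 0" --pt "150 0 0 0 0 0 0" --pt "150 0 0 0 0 0 0" --pt "150 0 0 0 0 0 0" --grip_force 25

```text
time_s: 32.95
ee_pos: [0.5525, 0.3446, 0.0464]
eef_rot: [3.141, -0.002, 0.958]
force: [-0.5, -0.9, 5.0]
grip_width: 0.0558
grip_force: 25.0
```

>>> apply_moves --pt "150 0 0 3 0 0 0" --pt "150 0 0 4.5 0 0 0" --pt "150 0 0 4.5 0 0 0" --pt "150 0 -1 4 0 0 0"

```text
time_s: 33.35
ee_pos: [0.5519, 0.3352, 0.2079]
eef_rot: [3.141, -0.002, 0.959]
force: [1.0, -0.2, -1.1]
grip_width: 0.0559
grip_force: 25.0
```

>>> apply_moves --pt "150 0.26 -3.3 0 0 0 0" --pt "150 0.26 -3.3 0 0 0 0" --pt "150 0.26 -3.3 0 0 0 0" --pt "150 0.26 -3.3 0 0 0 0" --pt "150 0.26 -3.3 0 0 0 0" --pt "150 0.26 -3.3 0 0 0 0" --pt "150 0.26 -3.3 0 0 0 0" --pt "150 0.26 -3.3 0 0 0 0" --pt "150 0.26 -3.3 0 0 0 0" --pt "150 0.26 -3.3 0 0 0 0"

```text
time_s: 34.35
ee_pos: [0.578, 0.0033, 0.2057]
eef_rot: [3.141, -0.001, 0.958]
force: [-0.9, 0.7, -1.4]
grip_width: 0.0557
grip_force: 25.0
```

```bash
python3 -c "
from h import *
rem((.5786,.0049,.157),.96)"
```

```text
shift cm [ 0.06  0.16 -4.87] tilt [-0.0006  0.0006  0.    ] yaw 0.002 F [-0.9  0.7 -1.4] q [-0.06  0.38  1.47  0.    1.29  0.55]
```

>>> apply_moves --pt "150 0.05 0.15 -2.5 0 0 0" --pt "150 0 0 -1.5 0 0 0" --pt "150 0 0 -0.4 0 0 0" --pt "150 0 0 -0.2 0 0 0" --pt "150 0 0 0 0 0 0"

```text
time_s: 34.85
ee_pos: [0.5789, 0.0063, 0.1602]
eef_rot: [3.141, -0.001, 0.958]
force: [-0.2, 0.2, -1.5]
grip_width: 0.0555
grip_force: 25.0
```

>>> apply_moves --pt "150 0 0 -0.15 0 0 0" --pt "150 0 0 0 0 0 0"

```text
time_s: 35.05
ee_pos: [0.5788, 0.0062, 0.1586]
eef_rot: [3.141, -0.001, 0.958]
force: [0.3, -0.0, -2.2]
grip_width: 0.0552
grip_force: 25.0
```

>>> apply_moves --pt "150 0 0 -0.15 0 0 0" --pt "150 0 0 0 0 0 0"

```text
time_s: 35.25
ee_pos: [0.5787, 0.0061, 0.1566]
eef_rot: [3.141, -0.001, 0.958]
force: [-0.1, 0.0, -1.5]
grip_width: 0.0557
grip_force: 25.0
```

>>> apply_moves --pt "150 0 0 -0.1 0 0 0" --pt "150 0 0 0 0 0 0"

```text
time_s: 35.45
ee_pos: [0.5787, 0.0061, 0.1555]
eef_rot: [3.141, -0.001, 0.958]
force: [-0.4, 0.5, -1.7]
grip_width: 0.0552
grip_force: 25.0
```

>>> apply_moves --pt "150 0 0 -0.1 0 0 0" --pt "150 0 0 0 0 0 0"

```text
time_s: 35.65
ee_pos: [0.5789, 0.0062, 0.1554]
eef_rot: [3.141, -0.001, 0.958]
force: [-1.9, 0.1, 4.6]
grip_width: 0.0557
grip_force: 25.0
```

>>> apply_moves --pt "150 0 0 -0.1 0 0 0" --pt "150 0 0 0 0 0 0"

```text
time_s: 35.85
ee_pos: [0.5792, 0.0063, 0.1553]
eef_rot: [3.14, -0.002, 0.958]
force: [-3.8, 1.4, 12.2]
grip_width: 0.0558
grip_force: 25.0
```

>>> apply_moves --pt "150 0 0 0.15 0 0 0" --pt "65 0 0 0 0 0 0" --pt "65 0 0 0 0 0 0" --pt "65 0 0 0 0 0 0" --pt "65 0 0 0 0 0 0" --pt "65 0 0 2 0 0 0" --pt "65 0 0 4 0 0 0" --pt "65 0 0 2 0 0 0" --pt "0 0 0 0 0 0 0"

```text
time_s: 36.75
ee_pos: [0.5796, 0.0061, 0.2382]
eef_rot: [3.137, -0.004, 0.958]
force: [0.2, -0.3, 0.4]
grip_width: 0.0753
grip_force: 0.0
```

```bash
python3 deck.py wrist side; python3 jars.py;python3 -c "
from h import *
rem((.459,.2945,.17),.96)"
```

```text
wrist arrow c [ 0.6475 -0.0359] tip [ 0.6384 -0.0244]
wrist disc [0.5521 0.0443 0.0934] rms 0.006677059108112093 38
side peg 47 [232.4 187.7] [0.4762 0.0002]
side arrow c [ 0.6459 -0.0381] tip [ 0.6343 -0.0284]
side disc [0.5153 0.0757 0.0306] rms 0.00046831015549492677 12
wrist 1755 [17.1 26.6] [ 0  0 39 53] [0.468  0.2842 0.052 ]
wrist 3740 [253.8 204.6] [220 169  70  70] [ 0.5602 -0.02    0.052 ]
top 304 [163.5 217.1] [154 208  20  19] [0.4591 0.293  0.052 ]
shift cm [-11.93  28.84  -6.36] tilt [-0.0006 -0.0015 -0.    ] yaw 0.0021 F [ 0.5 -0.5  0.2] q [-0.05  0.36  1.43  0.    1.35  0.56]
```

>>> apply_moves --pt "0 -1.5 3.6 0 0 0 0" --pt "0 -1.5 3.6 0 0 0 0" --pt "0 -1.5 3.6 0 0 0 0" --pt "0 -1.5 3.6 0 0 0 0" --pt "0 -1.5 3.6 0 0 0 0" --pt "0 -1.5 3.6 -2 0 0 0" --pt "0 -1.5 3.6 -2 0 0 0" --pt "0 -1.5 3.6 -2 0 0 0" --pt "0 0 0 0 0 0 0"

```text
time_s: 37.85
ee_pos: [0.4557, 0.2965, 0.1713]
eef_rot: [-3.139, 0.004, 0.962]
force: [-0.4, -0.1, -0.0]
grip_width: 0.0938
grip_force: 0.0
```

```bash
python3 jars.py;python3 -c "
from h import *
rem((.46,.2945,.0464),.96)"
```

```text
wrist 2732 [259.  188.6] [230 159  59  60] [0.4606 0.2959 0.052 ]
top 337 [269.2 165.8] [259 156  21  21] [0.6041 0.0067 0.052 ]
top 311 [163.4 217.1] [154 208  20  20] [0.4591 0.2933 0.052 ]
shift cm [  0.19   0.03 -12.76] tilt [ 0.0007 -0.0011  0.    ] yaw 0.0005 F [1.4 0.1 0.2] q [ 0.5   0.34  1.6  -0.    1.2   1.12]
```

>>> apply_moves --pt "0 0.2 0.05 -4 0 0 0" --pt "0 0 0 -4 0 0 0" --pt "0 0 0 -3 0 0 0" --pt "0 0 0 -1.6 0 0 0" --pt "150 0 0 0 0 0 0" --pt "150 0 0 0 0 0 0" --pt "150 0 0 0 0 0 0" --pt "150 0 0 0 0 0 0" --pt "150 0 0 0 0 0 0" --pt "150 0 0 0 0 0 0"

```text
time_s: 38.95
ee_pos: [0.461, 0.2947, 0.0499]
eef_rot: [3.141, -0.002, 0.958]
force: [-1.1, -1.8, 6.3]
grip_width: 0.0558
grip_force: 25.0
```

>>> apply_moves --pt "150 0 0 3 0 0 0" --pt "150 0 0 4.5 0 0 0" --pt "150 0 0 4.5 0 0 0" --pt "150 0 0 4 0 0 0"

```text
time_s: 39.35
ee_pos: [0.4605, 0.2945, 0.2113]
eef_rot: [3.141, -0.001, 0.958]
force: [0.8, 0.6, -2.0]
grip_width: 0.0556
grip_force: 25.0
```

```bash
python3 -c "
from h import *
rem((.5194,.0951,.1553),.96)"
```

```text
shift cm [  5.89 -19.94  -5.6 ] tilt [-0.0008  0.0013  0.    ] yaw 0.0019 F [ 0.8  0.6 -2. ] q [0.5  0.31 1.56 0.   1.28 1.11]
```

>>> apply_moves --pt "150 0.98 -3.32 0 0 0 0" --pt "150 0.98 -3.32 0 0 0 0" --pt "150 0.98 -3.32 0 0 0 0" --pt "150 0.98 -3.32 0 0 0 0" --pt "150 0.98 -3.32 0 0 0 0" --pt "150 0.98 -3.32 0 0 0 0" --pt "150 0 0 -3 0 0 0" --pt "150 0 0 -1.5 0 0 0" --pt "150 0 0 -0.3 0 0 0" --pt "150 0 0 0 0 0 0"

```text
time_s: 40.35
ee_pos: [0.5194, 0.0955, 0.1612]
eef_rot: [-3.142, -0.0, 0.958]
force: [0.1, -0.8, -1.5]
grip_width: 0.0557
grip_force: 25.0
```

>>> apply_moves --pt "150 0 0 -0.15 0 0 0" --pt "150 0 0 -0.15 0 0 0" --pt "150 0 0 0 0 0 0"

```text
time_s: 40.65
ee_pos: [0.5198, 0.0956, 0.1588]
eef_rot: [3.14, -0.002, 0.958]
force: [0.3, 0.7, 1.3]
grip_width: 0.056
grip_force: 25.0
```

Contact. I'll release, go up, and look at the peg from above.

>>> apply_moves --pt "150 0 0 0 0 0 0" --pt "65 0 0 0 0 0 0" --pt "65 0 0 0 0 0 0" --pt "65 0 0 0 0 0 0" --pt "65 0 0 0 0 0 0" --pt "65 0 0 2 0 0 0" --pt "65 0 0 4 0 0 0" --pt "65 0 0 2 0 0 0"

```text
time_s: 41.45
ee_pos: [0.52, 0.0954, 0.2409]
eef_rot: [3.139, -0.003, 0.958]
force: [-0.3, 0.1, 0.2]
grip_width: 0.0701
grip_force: 0.0
```

>>> apply_moves --pt "100 -0.8 -2 0.5 0 0 0" --pt "100 -0.8 -2 0.5 0 0 0" --pt "100 -0.8 -2 0.5 0 0 0" --pt "100 -0.8 -2 0.5 0 0 0" --pt "100 -0.8 -2 0.5 0 0 0" --pt "100 0 0 0 0 0 0" --pt "100 0 0 0 0 0 0"

```text
time_s: 42.15
ee_pos: [0.4796, -0.0046, 0.2632]
eef_rot: [3.141, -0.001, 0.957]
force: [0.1, -0.0, -0.7]
grip_width: 0.0573
grip_force: 0.0
```

```bash
sed -i 's/,.052)/,.161)/' jars.py; python3 deck.py wrist side; python3 jars.py; python3 -c "
from h import *
rem((.4745,.0005,.18),.96)"
```

```text
wrist peg 63 [247.6 183. ] [0.4771 0.0021]
wrist arrow c [ 0.6486 -0.0375] tip [ 0.6355 -0.0343]
wrist disc [0.5478 0.0545 0.1016] rms 0.0005866231203515938 41
side peg 48 [232.4 187.6] [0.4762 0.0007]
side arrow c [ 0.6462 -0.0381] tip [ 0.6343 -0.0284]
side attempt to get argmax of an empty sequence
wrist 3898 [223.   69.6] [189  34  69  72] [0.5193 0.0943 0.161 ]
wrist 3570 [344.4 119. ] [311  86  68  67] [0.5773 0.0074 0.161 ]
top 121 [228.4 186.2] [223 179  11  15] [0.5256 0.106  0.161 ]
shift cm [-0.51  0.45 -8.28] tilt [-0.0006  0.0003  0.    ] yaw 0.0012 F [-0.1 -0.1  0.1] q [-0.09  0.12  1.67  0.    1.36  0.53]
```

>>> apply_moves --pt "100 -0.4 0.55 -4 0 0 0" --pt "100 0 0 -4 0 0 0" --pt "100 0 0 -3.4 0 0 0" --pt "255 0 0 0 0 0 0" --pt "255 0 0 0 0 0 0" --pt "255 0 0 0 0 0 0" --pt "255 0 0 0 0 0 0" --pt "255 0 0 0 0 0 0" --pt "255 0 0 0 0 0 0" --grip_force 8

```text
time_s: 43.25
ee_pos: [0.4757, 0.0009, 0.1495]
eef_rot: [3.141, -0.001, 0.958]
force: [0.8, -0.3, 0.6]
grip_width: 0.0154
grip_force: 8.0
```

Run:
```python
from h import *
o=ctrl.get_obs();print(o['ee_pos'],o['force'],o['grip_width'])
c=np.array([.548,.050]);d=o['ee_pos'][:2]-c;r=np.hypot(*d);a=np.arctan2(d[1],d[0]);print(r,a)
A=np.linspace(a,-.737,14);p=c+np.c_[np.linspace(r,.088,14)*np.cos(A),np.linspace(r,.088,14)*np.sin(A)]
print((np.diff(p,axis=0)*100).round(2).tolist(),A[1]-A[0],p[-1])
```

```text
[0.47567717 0.00092125 0.14946768] [ 0.78967434 -0.29802541  0.60244544] 0.015411801588425568
0.08740317410868831 -2.54536939619644
[[0.75, -0.96], [0.87, -0.85], [0.98, -0.72], [1.07, -0.57], [1.14, -0.42], [1.19, -0.26], [1.22, -0.09], [1.22, 0.08], [1.19, 0.25], [1.15, 0.41], [1.08, 0.57], [0.99, 0.71], [0.89, 0.84]] 0.1391053381689571 [ 0.61316295 -0.00914211]
```

>>> apply_moves --pt "255 0.75 -0.96 0 0 0 0.139" --pt "255 0.87 -0.85 0 0 0 0.139" --pt "255 0.98 -0.72 0 0 0 0.139" --pt "255 1.07 -0.57 0 0 0 0.139" --pt "255 1.14 -0.42 0 0 0 0.139" --pt "255 1.19 -0.26 0 0 0 0.139" --pt "255 0 0 0 0 0 0"

```text
time_s: 43.95
ee_pos: [0.5366, -0.0366, 0.1494]
eef_rot: [3.14, -0.001, 1.797]
force: [-0.2, 4.6, 3.7]
grip_width: 0.0159
grip_force: 8.0
```

>>> apply_moves --pt "255 1.22 -0.09 0 0 0 0.139" --pt "255 1.22 0.08 0 0 0 0.139" --pt "255 1.19 0.25 0 0 0 0.139" --pt "255 1.15 0.41 0 0 0 0.139" --pt "255 1.08 0.57 0 0 0 0.139" --pt "255 0.99 0.71 0 0 0 0.139" --pt "255 0.89 0.84 0 0 0 0.139" --pt "255 0 0 0 0 0 0" --pt "255 0 0 0 0 0 0"

```text
time_s: 44.85
ee_pos: [0.6137, -0.0098, 0.1495]
eef_rot: [-3.141, 0.002, 2.765]
force: [4.9, -4.6, -0.7]
grip_width: 0.0158
grip_force: 8.0
```

>>> apply_moves --pt "130 0 0 0 0 0 0" --pt "130 0 0 0 0 0 0" --pt "130 0 0 0 0 0 0" --pt "130 0 0 0 0 0 0" --pt "130 0 0 3 0 0 0" --pt "130 0 0 4 0 0 0" --pt "130 0 0 4 0 0 0" --pt "130 -1 1 4 0 0 0" --pt "130 -1 1 3 0 0 0" --pt "130 0 0 0 0 0 0"

```text
time_s: 45.85
ee_pos: [0.5929, 0.0117, 0.3341]
eef_rot: [3.139, 0.006, 2.766]
force: [0.0, -0.0, 0.1]
grip_width: 0.0461
grip_force: 0.0
```

```bash
python3 deck.py wrist side; python3 jars.py; python3 -c "
from h import *
rem((.3,.3,.3),2.77)
s=snap('side')
for a,ce,bb,m in blobs(s,(0,150,60),(6,255,255),25): print(a,ce)
for z in (.109,.1265,.144): print(proj(s,(.6132,-.0095,z)))"
```

```text
wrist arrow c [ 0.648  -0.0366] tip [ 0.6406 -0.0261]
wrist disc [0.5487 0.052  0.11  ] rms 0.0003145753229584489 50
side peg 48 [279.4 187.4] [ 0.6106 -0.0122]
side arrow c [ 0.6467 -0.0386] tip [ 0.6372 -0.0287]
side disc [0.5587 0.0597 0.0061] rms 1.7822138784130448e-05 4
wrist 2300 [229.4 106. ] [203  79  54  55] [0.5126 0.0163 0.161 ]
wrist 2098 [321.9 149.3] [296 124  53  52] [0.5882 0.089  0.161 ]
shift cm [-29.28  28.94  -2.76] tilt [-0.0007 -0.0029 -0.    ] yaw 0.0053 F [-1.2 -0.3 -0.6] q [-0.04  0.35  1.23  0.    1.56 -1.24]
28 [292.4 200.7]
194 [232.4 279.8]
(np.float64(279.9933512519625), np.float64(191.69100094013552))
(np.float64(280.1567718766393), np.float64(186.8058570993859))
(np.float64(280.3226345477962), np.float64(181.83108736493134))
```

>>> apply_moves --pt "130 2.7 -1.1 0 0 0 0" --pt "130 2.8 -1.1 0 0 0 0" --pt "130 0 0 0 0 0 0" --pt "130 0 0 0 0 0 0"

```text
time_s: 46.5
ee_pos: [0.6479, -0.0115, 0.3273]
eef_rot: [-3.141, -0.003, 2.764]
force: [0.1, -0.6, -0.1]
grip_width: 0.0466
grip_force: 0.0
```

```bash
python3 deck.py wrist; python3 jars.py
python3 - <<'E'
from h import *
c=snap('wrist');print(c['pose'][:3,3],proj(c,(.6132,-.0095,.1265)),proj(c,(.6132,-.0095,.144)))
for lo in((90,60,15),):
    for a,ce,bb,m in blobs(c,lo,(130,255,255),15): print(a,ce,bb,onz(c,*ce,.144)[:2],onz(c,*ce,.12)[:2])
E
```

```text
wrist peg 142 [243.9 145.4] [ 0.6123 -0.0096]
wrist arrow c [ 0.6465 -0.0355] tip [ 0.6361 -0.0256]
wrist disc [0.5493 0.0367 0.09  ] rms 0.008942053653301607 28
wrist 2586 [229.1  45.6] [202  16  55  60] [0.5139 0.016  0.161 ]
wrist 2381 [325.5  92.2] [299  65  54  55] [0.5897 0.0887 0.161 ]
[0.5800626  0.01566204 0.48245396] (np.float64(243.93238995438244), np.float64(146.12997358174215)) (np.float64(243.4399615439443), np.float64(147.93846615918358))
4604 [ 29.  170.4] [  0  83  79 148] [ 0.54355222 -0.25043145] [ 0.54096325 -0.26930032]
171 [243.4 145.4] [237 138  14  16] [ 0.61062116 -0.0085041 ] [ 0.61278809 -0.01021773]
```

Both relative measures put the peg about 0.035 rad clockwise of the arrow line, so I'll regrip the peg and nudge it 3 mm anticlockwise.

>>> apply_moves --pt "130 -1.75 0.1 0 0 0 0" --pt "130 -1.75 0.1 -4 0 0 0" --pt "130 0 0 -4.5 0 0 0" --pt "130 0 0 -4.5 0 0 0" --pt "130 0 0 -4.5 0 0 0" --pt "130 0 0 -0.3 0 0 0" --pt "255 0 0 0 0 0 0" --pt "255 0 0 0 0 0 0" --pt "255 0 0 0 0 0 0" --pt "255 0 0 0 0 0 0"

```text
time_s: 47.7
ee_pos: [0.6134, -0.0092, 0.1528]
eef_rot: [3.141, 0.001, 2.765]
force: [-0.1, 0.1, 0.8]
grip_width: 0.0176
grip_force: 0.0
```

>>> apply_moves --pt "255 0 0 0 0 0 0" --pt "255 0.1 0.12 0 0 0 0.017" --pt "255 0.11 0.12 0 0 0 0.018" --pt "255 0 0 0 0 0 0" --pt "255 0 0 0 0 0 0"

```text
time_s: 48.2
ee_pos: [0.6157, -0.0068, 0.1526]
eef_rot: [3.14, 0.002, 2.8]
force: [1.0, -0.1, 6.1]
grip_width: 0.0157
grip_force: 8.0
```

>>> apply_moves --pt "130 0 0 0 0 0 0" --pt "130 0 0 0 0 0 0" --pt "130 0 0 0 0 0 0" --pt "130 0 0 0 0 0 0" --pt "130 0 0 4 0 0 0" --pt "130 0 0 4.5 0 0 0" --pt "130 0 0 4.5 0 0 0" --pt "130 1.75 -0.1 4.5 0 0 0" --pt "130 1.75 -0.1 0.3 0 0 0" --pt "130 0 0 0 0 0 0"

```text
time_s: 49.2
ee_pos: [0.6511, -0.0089, 0.3296]
eef_rot: [3.141, 0.0, 2.8]
force: [1.0, 0.2, -0.8]
grip_width: 0.0462
grip_force: 0.0
```

```bash
python3 deck.py wrist side; python3 jars.py
python3 - <<'E'
from h import *
np.set_printoptions(precision=4,suppress=True)
t=snap('top');s=snap('side')
for n,c in(('t',t),('s',s)):
    for col,lo,hi,z in(('orange',(7,170,60),(18,255,255),.015),('green',(50,120,30),(75,255,255),.01)):
        for a,ce,bb,m in blobs(c,lo,hi,60): print(n,col,a,ce,onz(c,*ce,z)[:2])
E
```

```text
wrist peg 142 [244.8 143.5] [ 0.6147 -0.0068]
wrist arrow c [ 0.6467 -0.0357] tip [ 0.634  -0.0279]
wrist attempt to get argmax of an empty sequence
side peg 53 [280.1 186.5] [ 0.6132 -0.008 ]
side arrow c [ 0.6461 -0.0386] tip [ 0.6343 -0.0284]
side attempt to get argmax of an empty sequence
wrist 5141 [256.1  53.6] [202  16 110  76] [0.5309 0.0358 0.161 ]
t orange 268 [111.5 177.7] [0.5751 0.4599]
t orange 287 [411.6 237.1] [ 0.4145 -0.3847]
s orange 198 [251.9 141. ] [0.5687 0.4641]
s orange 444 [215.  330.5] [ 0.4144 -0.3925]
s green 339 [287.7 239. ] [ 0.6249 -0.1054]
```

The jars' blobs have merged, so one jar was probably knocked aside. I'll separate the two numerically.

Run:
```python
from h import *
np.set_printoptions(precision=4,suppress=True)
for n in('wrist','top','side'):
    c=snap(n)
    for a,ce,bb,m in blobs(c,(125,50,40),(165,255,255),40):
        p=onz(c,*ce,.161)
        if np.hypot(*(p[:2]-[.549,.05]))>.2: continue
        print(n,a,ce,bb,p[:2])
        if n!='side' and a>400:
            D=cv2.distanceTransform(cv2.copyMakeBorder(m,1,1,1,1,cv2.BORDER_CONSTANT),cv2.DIST_L2,5)[1:-1,1:-1]
            l=cv2.connectedComponentsWithStats((D>.7*D.max()).astype(np.uint8))
            for i in range(1,l[0]): print('   core',l[2][i],l[3][i],D[l[1]==i].max(),onz(c,*l[3][i],.161)[:2])
            print('   border', bb)
```

```text
wrist 5103 [256.1  53.7] [202  17 110  74] [0.5309 0.0358]
   core [221  36  18  21 279] [229.3943  45.6774] 27.362795 [0.5151 0.014 ]
   core [275  52  18  20 262] [283.313   61.9389] 27.362795 [0.547  0.0584]
   border [202  17 110  74]
wrist 85 [354.3 221.3] [349 216  11  12] [0.7302 0.0806]
wrist 86 [338.1 227.3] [333 222  11  12] [0.7309 0.0616]
wrist 60 [323.  232.8] [319 228   8  11] [0.7314 0.0439]
wrist 166 [290.  249.4] [284 236  14  29] [0.7381 0.0031]
side 418 [249.5 172.9] [236 162  28  23] [0.5276 0.0198]
```

Both jars stand upright on the deck, touching each other: lid radii are 27.4 px each, at the right height. The peg is at the arrow to within measurement and the bar is on its mat, so I'll hand in.

```bash
python3 -c "
from station import ctrl
print(ctrl.hand_in())"
```

```text
the job is handed in; nothing more can be done
None
```

The job is handed in after about 49 s; the hand-in call gave no verdict. The cabinet is let down on the shim, the bar lies on its mat, and both jars found stand upright on the carousel (one got knocked against the other). The peg is at the red arrow to within about 2 mm. I did not measure the cabinet's level directly after letting it down, and did not re-measure the rack, cup or mouse at the end.

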